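# Pin the podium plates in line and plug in the model towers

## Robot

A 7-joint arm with a two-finger parallel gripper is mounted at the origin on the work surface. World frame = base frame: x ahead of the robot, y to its left, z up, the work surface at z = 0. Lengths are in m, angles in rad, forces in N, time in s.
With the tool pointing down it reaches from about 0.375 to 0.925 m from the base axis. Payload 3.1 kg.
Tool frame: the origin (TCP) lies at the very end of the fingers, on their centre line; the grasp point (between the pads) lies robot.grip_point_offset behind it (robot.grip_point_offset is the distance from the TCP to the grasp point, in m); z points along the fingers, y is the direction in which the jaws open and shut (so a half turn about z gives the same grasp; the last joint's range is limited). The gripper opens to 85 mm and grips with 20 to 120 N. Pads are 22 mm wide; open, the fingers measure 114 mm over their backs; the gripper's body (76 mm by 85 mm) begins 54 mm behind the grasp point. The pads swing forward as they close: fully open they stand 13 mm farther back than shut.
Start: joints at [1.102, 0.383, 0.044, 1.598, -0.018, 1.161, -0.05], TCP at [0.236, -0.606, 0.205] pointing down, gripper open.
Joint ranges: [-2.61, 2.61], [-0.41, 2.15], [-1.48, 1.57], [0, 2.5], [-1.57, 4.71], [0.05, 1.97], [-2.85, 2.85]. Speed limits (rad/s): [2.79, 2.79, 3.14, 3.14, 3.14, 3.14, 3.14].

## Interface

Orientations are given as a rotation vector (axis times angle).
In Python, from station import robot gives the robot as it stands.
- The arm moves only by the tool send_rows, never from a script. Its argument "commands" is one flat list of numbers, 4 for each row, row after row: the shift along the tool's x, y, z in m, then the turn about the tool's z in rad. A call has 1 to 5 rows; each row is the pose to reach, as a shift and turn from the pose commanded when the call began, along the tool's axes at that moment; what a row does not reach only later rows make up. A row lasts 1/12 s, in which the tool goes at most 41.7 mm and 7.16 degrees, less where a joint would pass 70% of its speed; a pose out of reach is approached as far as the arm can. A call with a gripper value outside its range is refused whole. "gripper" is the finger opening in m, from 0 to 0.0854, set as the call begins (left out, the last holds). The fingers move at their own pace and stop on an object; "force" is the grip in N (left out, the last holds). Time passes only in rows, so rows that repeat a pose let the fingers close. It gives the time, the measured TCP pose, the force and the opening at its end, in the units of the state.
- robot.observe(): the state, without advancing time (a new reading comes with each control period).
- robot.capture(name): name is "scene" or "top"; returns (picture, depth): 384x512x3 uint8, red, green, blue; 384x512 float32, m along the optical axis (not along the pixel's ray), 0 where there is no reading.
- robot.calibration(name): a dict with "K" (3x3 intrinsics, pixels), "k1" (the pictures are not rectified: a ray, as slopes to the right and down, at radius r is drawn at 1 + k1 r^2 times it, then the intrinsics apply), "world_to_cam" (4x4, takes a point from world to camera coordinates). Camera axes: x right, y down, z forward; pixel columns grow to the right and rows downward; lengths in m; the calibration is good to about 2 mm. A picture is of the moment at which its call begins. calibration takes no time and is no camera call.
- robot.job_done(): hands the job in, once; it reports no verdict.
The state is a dict: "time": time; "joints": joint angles; "joint_velocities": joint speeds; "effort": joint torques, N m; "tool_pos": TCP position; "orientation": TCP orientation; "wrist_force": force on the tool from outside, world axes, zero at the start; "ft_torque": the same for the moment, N m; "gripper_width": opening from 0.0 (shut) to 1.0 (fully open).
Only numpy, scipy, OpenCV 4.12 (cv2) and the standard library are available. Lean on these libraries where they do the work, as an engineer would, in place of code of your own. Each camera call takes 0.05 s, during which the arm holds its last target.

## Task

The two podium plates lie out of line on the model's site board: first drive both tapered register pins fully home through the plates into the board, so that the layers are pulled into line and both pins are in together. Then plug every tower that stands on the table, upright and fully home on its shoulder, into the opening that fits it, with both pins still in; when all are in, pull both pins and stand them back in the pin block. Leave the glue bottle and the roll of tape where they are.

Things in the scene. Friction and masses are not known exactly. Their poses are not given: they have to be found in the camera images.
- board: Site board, fixed plywood slab 240 x 340 x 36 mm (own x, y, z); origin: centre of its underside, z up. Two loose podium plates of 8 mm lie on it (top of the stack 52 mm over the table). All three layers have, at the same places, two round pin holes (18 mm in the board, 17.5 in the plates) and four rectangular openings, right through. The layers are smooth and slide easily.
- plate_low: Lower podium plate, pale wood, 200 x 290 x 8 mm, 0.22 kg, loose on the board; origin at the centre of its underside, axes as the board's. Lined up, its origin is right over the board's and its yaw the same. At the start it lies up to 3 mm off in x and y and up to 0.012 rad in yaw.
- plate_top: Upper podium plate, white, 190 x 280 x 8 mm, 0.20 kg, loose on the lower plate, with as much misalignment; origin at the centre of its underside, axes as the board's.
- pinhole0 (a point): On the board: axis of the round pin hole at board x = 0, y = -125 mm, at the height of the top of the plate stack (52 mm over the table). At first the plates' own holes are up to 5.5 mm off this axis; a pin lowered on this axis enters them and its taper pulls them in.
- pinhole1 (a point): On the board: axis of the round pin hole at board x = 0, y = +125 mm, at the height of the top of the plate stack (52 mm over the table). At first the plates' own holes are up to 5.5 mm off this axis; a pin lowered on this axis enters them and its taper pulls them in.
- opening_a (a point): On the board: centre of the opening for tower a (board x = -50, y = -50 mm) at the height of the top of the plate stack; axes are the board's. Fits a plug 52 mm along board x and 52 mm along board y, with 1 mm to spare all round in the board, 1.25 mm in the plates.
- opening_b (a point): On the board: centre of the opening for tower b (board x = +50, y = -50 mm) at the height of the top of the plate stack; axes are the board's. Fits a plug 32 mm along board x and 66 mm along board y, with 1 mm to spare all round in the board, 1.25 mm in the plates.
- opening_c (a point): On the board: centre of the opening for tower c (board x = -50, y = +50 mm) at the height of the top of the plate stack; axes are the board's. Fits a plug 40 mm along board x and 40 mm along board y, with 1 mm to spare all round in the board, 1.25 mm in the plates.
- opening_d (a point): On the board: centre of the opening for tower d (board x = +50, y = +50 mm) at the height of the top of the plate stack; axes are the board's. Fits a plug 36 mm along board x and 52 mm along board y, with 1 mm to spare all round in the board, 1.25 mm in the plates.
- tower_a_grip (a point): Tower a, the stout square one (may be absent), stands on its plug. Body 62 x 62 (own x, y) x 58 mm; plug below 52 x 52 mm, 30 mm long, its lowest 6 mm tapered in 2.8 mm a side. Point: centre of the body, where to grip, 29 mm above the shoulder, 59 mm above the foot; z up. Home, the shoulder lies on the top plate. Fits with its x along the board's x, at any quarter turn. 0.09 kg.
- tower_b_grip (a point): Tower b, the long narrow one (may be absent), stands on its plug. Body 42 x 76 (own x, y) x 56 mm; plug below 32 x 66 mm, 30 mm long, its lowest 6 mm tapered in 2.8 mm a side. Point: centre of the body, where to grip, 28 mm above the shoulder, 58 mm above the foot; z up. Home, the shoulder lies on the top plate. Fits with its x along the board's x, or half a turn round. 0.07 kg.
- tower_c_grip (a point): Tower c, the slender square one (may be absent), stands on its plug. Body 50 x 50 (own x, y) x 64 mm; plug below 40 x 40 mm, 30 mm long, its lowest 6 mm tapered in 2.8 mm a side. Point: centre of the body, where to grip, 32 mm above the shoulder, 62 mm above the foot; z up. Home, the shoulder lies on the top plate. Fits with its x along the board's x, at any quarter turn. 0.05 kg.
- tower_d_grip (a point): Tower d, the oblong one (may be absent), stands on its plug. Body 46 x 62 (own x, y) x 60 mm; plug below 36 x 52 mm, 30 mm long, its lowest 6 mm tapered in 2.8 mm a side. Point: centre of the body, where to grip, 30 mm above the shoulder, 60 mm above the foot; z up. Home, the shoulder lies on the top plate. Fits with its x along the board's x, or half a turn round. 0.06 kg.
- pin0_grip (a point): Register pin 0 (both alike, interchangeable). Point: centre of its upright wooden handle, 24 mm across, 60 mm long. Below: steel collar 34 mm across, 5 thick (underside 35 mm below the point), shank 16 mm across, 21 long, then a 27 mm taper to a 4.4 mm tip, 83 mm below the point. 0.12 kg. Starts standing in the pin block, collar on its top.
- stand0 (a point): A pin hole, 21 mm across, right through the pin block (wood, 150 x 64 x 56 mm, holes 80 mm apart along its length, fixed); the point is the hole's centre at the block's top, 56 mm over the table; x runs along the block. A pin standing here has its handle's centre 35 mm above this point. Either pin may go in either hole.
- pin1_grip (a point): Register pin 1 (both alike, interchangeable). Point: centre of its upright wooden handle, 24 mm across, 60 mm long. Below: steel collar 34 mm across, 5 thick (underside 35 mm below the point), shank 16 mm across, 21 long, then a 27 mm taper to a 4.4 mm tip, 83 mm below the point. 0.12 kg. Starts standing in the pin block, collar on its top.
- stand1 (a point): A pin hole, 21 mm across, right through the pin block (wood, 150 x 64 x 56 mm, holes 80 mm apart along its length, fixed); the point is the hole's centre at the block's top, 56 mm over the table; x runs along the block. A pin standing here has its handle's centre 35 mm above this point. Either pin may go in either hole.
- glue: Glue bottle, white, 52 mm across, 135 mm tall, loose, not part of the job; origin at the centre of its underside. Leave it where it is.
- tape: Roll of tape lying flat, 80 mm across, 24 mm high, loose, not part of the job; origin at the centre of its underside. Leave it where it is.
Mind the look-alikes: they are no part of the job. Leave any blue or turquoise look-alike of the part that bears tower_c_grip alone.

How it is judged:
By the outcome, as a careful person would: the job done as asked, in the order asked, and still so for the second after the job is handed in, with the robot touching nothing.
Of tower_a, tower_b, tower_c, tower_d only 2 to 4 are there at a start; the rules pass over those that are not, and their reading is None.
At some moment in a run one of tower_a, tower_b, tower_c, tower_d may be knocked a few centimetres aside while the robot is not near it.
It also fails if it takes over 210 s, if anything falls off the work surface, if the arm or the gripper's body presses on something with over 40 N, if the wrist force passes 120 N, or if a joint passes its speed limit or range.

## Working session

There is one attempt and no reset: what is moved stays moved. The work goes in short steps, Python scripts to look and compute and a tool call to move; the robot and the scene stay as the last step left them, time stands still between calls to the robot, and variables do not carry over. Pictures are saved under pics/ and viewed, and the job is handed in when it is done.

Besides the shell and the picture viewer there is one more tool, called after "Request:" as name(argument=value, ...), one argument or row to a line, values as JSON. send_rows: Moves the arm, as the interface text tells. Its arguments: {"type":"object","properties":{"commands":{"type":"array"},"gripper":{"type":"number"},"force":{"type":"number"}},"required":["commands"]}

```bash
ls; mkdir -p pics
python3 - <<'E'
from station import robot
import cv2,numpy as np
print(robot.observe()); print(robot.grip_point_offset)
for n in("scene","top"):
    p,d=robot.capture(n); cv2.imwrite(f"pics/{n}0.png",cv2.resize(p[:,:,::-1],(800,600),interpolation=cv2.INTER_CUBIC)); np.savez(f"pics/{n}0.npz",p=p,d=d)
    print(n,robot.calibration(n),d.min(),d.max())
E
```

```text
pics
{'time': 0.0, 'joints': array([ 1.10224332,  0.3838234 ,  0.04383462,  1.59961723, -0.0179141 ,
        1.16120396, -0.04989367]), 'joint_velocities': array([ 0.00050875, -0.00185942,  0.00028932, -0.00044747, -0.00014274,
       -0.00155221,  0.0002153 ]), 'effort': array([ 1.52806174e-04, -4.33466721e+01,  1.02467738e+00, -2.49515069e+01,
        1.06403197e-02,  1.12788941e-02,  2.36354786e-06]), 'tool_pos': array([ 0.23512419, -0.60487233,  0.20317473]), 'orientation': array([-3.08520192e+00, -5.78692916e-01,  9.68617942e-04]), 'wrist_force': array([-0.44583549, -0.42859068, -0.34413819]), 'ft_torque': array([ 0.07005996, -0.00983666, -0.01859544]), 'gripper_width': 1.0046299398953726}
0.0187
scene {'K': array([[461.67858421,   0.        , 253.68339206],
       [  0.        , 461.67858421, 192.55135111],
       [  0.        ,   0.        ,   1.        ]]), 'k1': -0.10370010116512124, 'world_to_cam': array([[ 0.39928822,  0.91676319,  0.01068533, -0.19527593],
       [ 0.70640963, -0.30019953, -0.64098805, -0.30068948],
       [-0.58442652,  0.2634872 , -0.76747648,  1.53697045],
       [ 0.        ,  0.        ,  0.        ,  1.        ]])} 0.0 3.3837736
top {'K': array([[388.5995405 ,   0.        , 246.2994612 ],
       [  0.        , 388.5995405 , 191.03180775],
       [  0.        ,   0.        ,   1.        ]]), 'k1': -0.03690984515099103, 'world_to_cam': array([[ 0.00922273, -0.99993623, -0.00651675,  0.01178591],
       [-0.99796649, -0.00879313, -0.06313139,  0.49017701],
       [ 0.06307006,  0.00708574, -0.99798395,  1.32026437],
       [ 0.        ,  0.        ,  0.        ,  1.        ]])} 0.0 2.1982048
```

View pics/scene0.png

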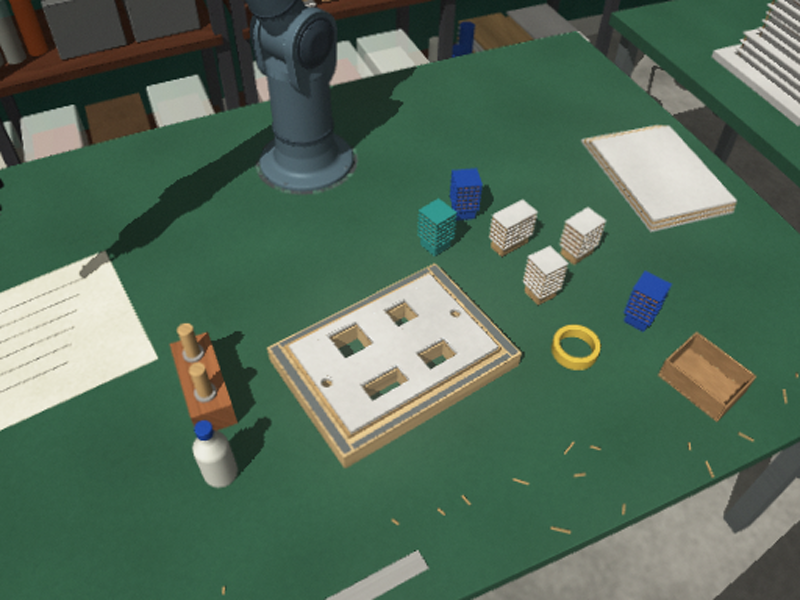

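View pics/top0.png

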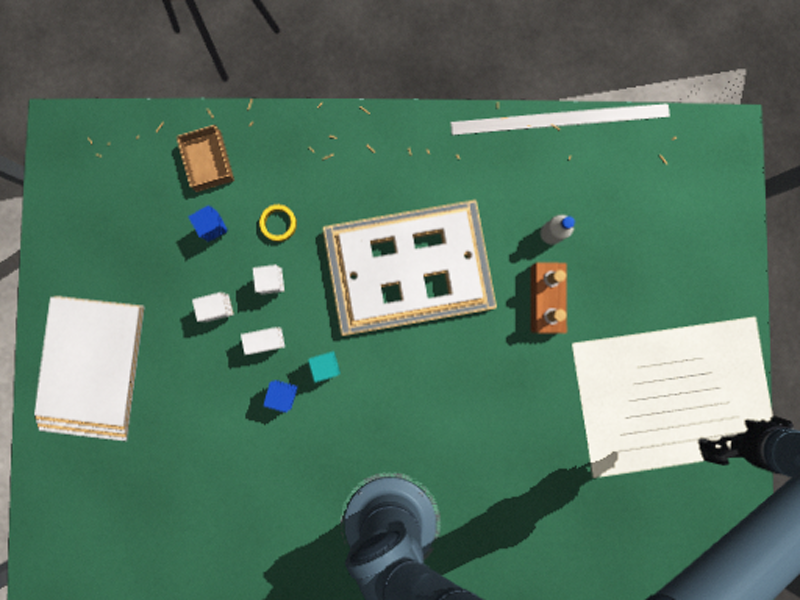

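Top view, in 800x600 pixels: board at about (410,267), pin block at (551,297) with its pins at (553,278) and (553,317), and glue at (558,230). The tape is at (277,222). There are three white towers at (212,307), (268,279) and (262,341), and look-alikes at (208,222) blue, (280,396) blue and (324,366) turquoise. I'll look closer and set up the geometry helpers.

```bash
cat > h.py <<'E'
import numpy as np, cv2
from scipy.optimize import least_squares
from station import robot
CAL={n:robot.calibration(n) for n in("scene","top")}
def proj(n,P):
    c=CAL[n];P=np.atleast_2d(P);q=P@c["world_to_cam"][:3,:3].T+c["world_to_cam"][:3,3]
    s=q[:,:2]/q[:,2:];s=s*(1+c["k1"]*(s**2).sum(1,keepdims=True))
    return s@c["K"][:2,:2].T+c["K"][:2,2]
def ray(n,uv):
    c=CAL[n];K=c["K"];uv=np.atleast_2d(uv).astype(float)
    d=(uv-K[:2,2])/np.array([K[0,0],K[1,1]]);s=d.copy()
    for _ in range(10): s=d/(1+c["k1"]*(s**2).sum(1,keepdims=True))
    R=c["world_to_cam"][:3,:3];t=c["world_to_cam"][:3,3]
    return -R.T@t, np.c_[s,np.ones(len(s))]@R
def at_z(n,uv,z):
    o,r=ray(n,uv); return o+r*((z-o[2])/r[:,2])[:,None]
def cloud(n,d):
    v,u=np.mgrid[0:d.shape[0],0:d.shape[1]]
    o,r=ray(n,np.c_[u.ravel(),v.ravel()]); P=o+r*d.ravel()[:,None]; P[d.ravel()==0]=np.nan
    return P.reshape(*d.shape,3)
def grab(tag,n):
    p,d=robot.capture(n); np.savez(f"pics/{n}{tag}.npz",p=p,d=d); return p,d
def load(tag,n):
    f=np.load(f"pics/{n}{tag}.npz"); return f["p"],f["d"]
def crop(p,u0,v0,u1,v1,k,name):
    cv2.imwrite(f"pics/{name}.png",cv2.resize(p[v0:v1,u0:u1,::-1],None,fx=k,fy=k,interpolation=cv2.INTER_CUBIC))
E
python3 - <<'E'
from h import *
for n in("scene","top"):
    p,d=load("0",n);P=cloud(n,d)
    tab=(p[...,1]>p[...,0]*1.5)&(P[...,0]>0.1)&(P[...,0]<0.8)&(abs(P[...,1])<.5)&(abs(P[...,2])<.02)
    z=P[...,2][tab]; print(n,"table z",np.median(z),z.std(), tab.sum())
p,d=load("0","top");P=cloud("top",d)
for name,(u,v) in dict(t1=(212,307),t2=(268,279),t3=(262,341),bl1=(208,222),bl2=(280,396),tu=(324,366),pinA=(553,278),pinB=(553,317),glue=(566,222),board=(410,267),tape=(263,222)).items():
    a=P[int(v*.64)-2:int(v*.64)+3,int(u*.64)-2:int(u*.64)+3].reshape(-1,3); print(name,np.round(np.nanmedian(a,0),3),np.round(np.nanmax(a[:,2]),3))
crop(p,110,125,235,275,5,"c_tow"); crop(p,195,115,375,225,4,"c_board")
p,d=load("0","scene"); crop(p,260,100,435,220,4,"s_tow"); crop(p,165,160,340,300,4,"s_board")
E
```

```text
scene table z 0.0002908630830346093 0.002118787407891121 51183
top table z 2.058775854552053e-05 0.002790557520221316 44001
t1 [0.466 0.378 0.091] 0.094
t2 [0.525 0.261 0.094] 0.099
t3 [0.395 0.273 0.086] 0.092
bl1 [0.643 0.39  0.092] 0.1
bl2 [0.284 0.23  0.094] 0.099
tu [0.345 0.141 0.093] 0.099
pinA [ 0.533 -0.329  0.106] 0.124
pinB [ 0.452 -0.329  0.103] 0.125
glue [ 0.641 -0.349  0.136] 0.139
board [ 0.559 -0.036  0.051] 0.057
tape [0.658 0.288 0.023] 0.027
```

Run:
```python
import cv2
a=cv2.imread("pics/c_tow.png");print(a.shape)
```

```text
(750, 625, 3)
```

Run:
```python
import cv2,numpy as np
a=cv2.imread("pics/c_tow.png");b=cv2.imread("pics/s_tow.png")
cv2.imwrite("pics/c_tow2.png",cv2.resize(a,(500,600)))
```

```text
(no output)
```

View pics/c_tow2.png

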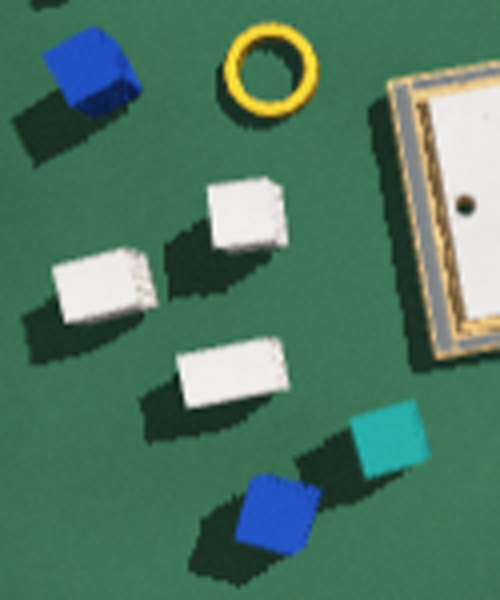

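View pics/s_tow.png

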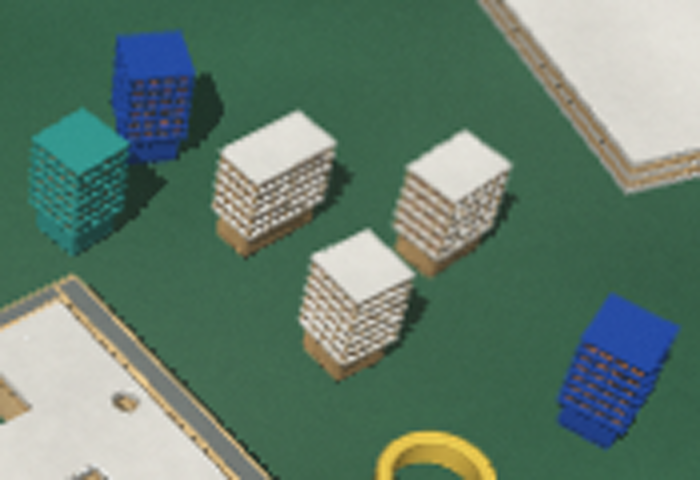

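View pics/c_board.png

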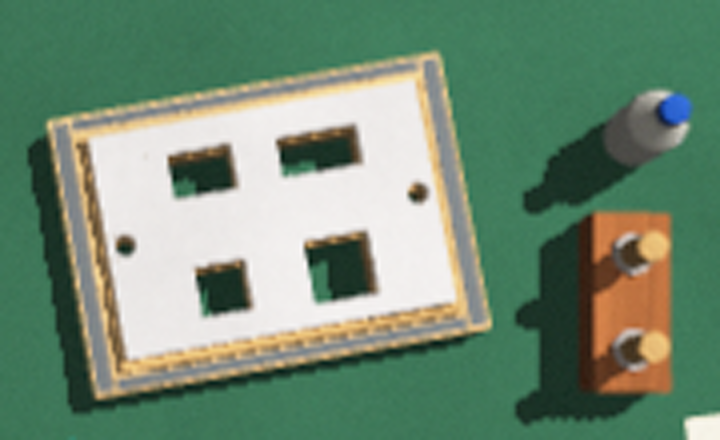

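View pics/s_board.png

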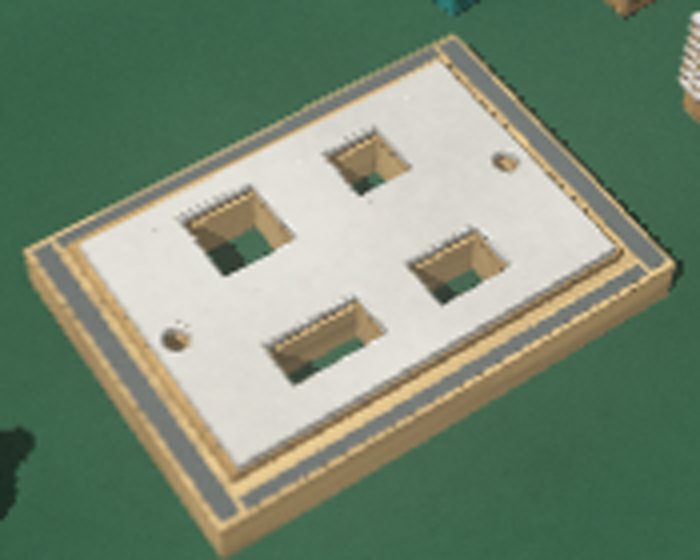

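```bash
cat >> h.py <<'E'
from scipy.ndimage import map_coordinates
def pose2(pts,x,y,a):
    c,s=np.cos(a),np.sin(a); P=np.array(pts,float); return np.c_[x+c*P[:,0]-s*P[:,1],y+s*P[:,0]+c*P[:,1],P[:,2]]
def box(lx,ly,z0,z1): return [(sx*lx/2,sy*ly/2,z) for z in(z0,z1) for sx,sy in((-1,-1),(1,-1),(1,1),(-1,1))]
def cyl(r,z0,z1): return [(r*np.cos(t),r*np.sin(t),z) for z in(z0,z1) for t in np.linspace(0,2*np.pi,24,endpoint=False)]
def chan(p,mode):
    q=p.astype(float)
    if mode=="red": g=q[...,0]
    elif mode=="rg": g=q[...,0]-q[...,1]
    elif mode=="b-": g=-q[...,2]
    else: g=q.mean(2)
    return cv2.GaussianBlur(g,(0,0),0.7)
def hull_edges(n,pts,x,y,a,dropz=None,step=1.0,rng=4,g=None,mingrad=12):
    W=pose2(pts,x,y,a);uv=proj(n,W).astype(np.float32)
    hi=cv2.convexHull(uv,returnPoints=False)[:,0];cen=uv[hi].mean(0);out=[]
    for i,j in zip(hi,np.roll(hi,-1)):
        if dropz is not None and W[i,2]<dropz and W[j,2]<dropz: continue
        A,B=uv[i],uv[j];L=np.hypot(*(B-A)); 
        if L<1e-6: continue
        nrm=np.array([B[1]-A[1],A[0]-B[0]])/L
        if nrm@((A+B)/2-cen)<0: nrm=-nrm
        m=min(2,L*.15)
        for s in np.linspace(m,L-m,max(2,int(L/step))):
            q=A+(B-A)*s/L; ts=np.arange(-rng,rng+.01,.25)
            v=map_coordinates(g,[q[1]+ts*nrm[1],q[0]+ts*nrm[0]],order=1)
            gr=-np.gradient(v,.25)
            k=gr[2:-2].argmax()+2
            if gr[k]<mingrad: continue
            w=slice(max(0,k-4),k+5);ww=np.clip(gr[w],0,None);out.append((s/L,i,j,(ts[w]*ww).sum()/ww.sum(),*nrm))
    return out,uv
def fit(imgs,pts,p0,mode="red",dropz=None,rng=5,cams=("scene","top"),yaw=True,bias=False,iters=8,v=True):
    p=np.array(list(p0)+[0,0]*0,float);gs={n:chan(imgs[n],mode) for n in cams}
    for it in range(iters):
        obs=[]
        for n in cams:
            o,uv=hull_edges(n,pts,*p,dropz=dropz,rng=rng if it<4 else 2.5,g=gs[n])
            obs+= [(n,f,i,j,uv[i]+(uv[j]-uv[i])*f+d*np.array([nx,ny]),np.array([nx,ny])) for f,i,j,d,nx,ny in o]
        def res(q):
            pp=p.copy();pp[:len(q)]=q
            U={n:proj(n,pose2(pts,*pp)) for n in cams}
            return [ (t-(U[n][i]+(U[n][j]-U[n][i])*f))@nn for n,f,i,j,t,nn in obs]
        r=least_squares(res,p if yaw else p[:2],loss="soft_l1",f_scale=.4)
        p[:len(r.x)]=r.x
    e=np.array(res(r.x));
    if v: print(cams,"pose",np.round(p,4),"deg",round(np.degrees(p[2]),2),"n",len(e),"med|e|",np.round(np.median(abs(e)),2))
    return p
E
cat > m0.py <<'E'
from h import *
imgs={n:load("0",n)[0] for n in("scene","top")}
both=("scene","top")
def tri(name,*a,**k):
    print(name)
    for c in (both,("scene",),("top",)): fit(imgs,*a,cams=c,**k)
tri("board",box(.24,.34,0,.036),(.555,-.03,.17))
tri("block",box(.15,.064,0,.056),(.49,-.32,0.0))
tri("d",box(.046,.062,.03,.09),(.466,.378,.1),dropz=.031)
tri("c",box(.05,.05,.03,.094),(.525,.261,.05),dropz=.031)
tri("b",box(.042,.076,.03,.086),(.395,.273,.15),dropz=.031)
tri("pinA",cyl(.012,.061,.121),(.533,-.329,0),yaw=False,dropz=.07,rng=3)
tri("pinB",cyl(.012,.061,.121),(.452,-.329,0),yaw=False,dropz=.07,rng=3)
E
python3 m0.py
```

```text
board
('scene', 'top') pose [ 0.5567 -0.0347  0.185 ] deg 10.6 n 768 med|e| 0.34
('scene',) pose [ 0.5557 -0.0346  0.186 ] deg 10.66 n 428 med|e| 0.24
('top',) pose [ 0.5594 -0.0353  0.1849] deg 10.59 n 340 med|e| 0.48
block
('scene', 'top') pose [ 0.4929 -0.3389 -0.0005] deg -0.03 n 253 med|e| 0.24
('scene',) pose [ 0.4909 -0.3385 -0.0023] deg -0.13 n 139 med|e| 0.07
('top',) pose [ 0.4945 -0.3435  0.0101] deg 0.58 n 130 med|e| 1.16
d
('scene', 'top') pose [0.4646 0.3834 0.2979] deg 17.07 n 103 med|e| 0.41
('scene',) pose [0.4628 0.3843 0.3058] deg 17.52 n 61 med|e| 0.14
('top',) pose [0.4672 0.3844 0.2516] deg 14.41 n 42 med|e| 0.13
c
('scene', 'top') pose [0.5251 0.2652 0.1469] deg 8.42 n 101 med|e| 0.42
('scene',) pose [0.5233 0.266  0.1474] deg 8.44 n 63 med|e| 0.2
('top',) pose [0.5272 0.2654 0.1304] deg 7.47 n 38 med|e| 0.12
b
('scene', 'top') pose [0.3948 0.2755 0.2397] deg 13.74 n 103 med|e| 0.4
('scene',) pose [0.3926 0.2766 0.2401] deg 13.76 n 61 med|e| 0.2
('top',) pose [0.3969 0.2757 0.2147] deg 12.3 n 41 med|e| 0.15
pinA
('scene', 'top') pose [ 0.5323 -0.3404  0.    ] deg 0.0 n 80 med|e| 0.75
('scene',) pose [ 0.5142 -0.3179  0.    ] deg 0.0 n 47 med|e| 0.7
('top',) pose [ 0.5347 -0.3411  0.    ] deg 0.0 n 32 med|e| 0.26
pinB
('scene', 'top') pose [ 0.4534 -0.3403  0.    ] deg 0.0 n 80 med|e| 0.62
('scene',) pose [ 0.4518 -0.3394  0.    ] deg 0.0 n 46 med|e| 0.37
('top',) pose [ 0.4544 -0.3407  0.    ] deg 0.0 n 35 med|e| 0.2
```

Three towers stand on the table, identified by size and height: d (top view 212,307), c (268,279) and b (262,341). The candidates for tower c are white (268,279), blue (208,222), blue (280,396) and turquoise (324,366). I choose the white one, and the crop confirms it. The two cameras differ by about 4 mm in x, so I'll calibrate that by gripping the first pin with the jaws along x.

```bash
cat >> h.py <<'E'
from scipy.spatial.transform import Rotation as Ro
def st():
    s=robot.observe();R=Ro.from_rotvec(s["orientation"]).as_matrix();return s,s["tool_pos"],R
def go(x=None,y=None,z=None,phi=None):
    s,p,R=st();cur=np.degrees(np.arctan2(R[1,0],R[0,0]))
    t=np.array([p[0] if x is None else x,p[1] if y is None else y,p[2] if z is None else z])
    d=R.T@(t-p); dphi=0 if phi is None else (phi-cur+180)%360-180
    print("t",round(s["time"],2),"pos",np.round(p,4),"phi",round(cur,2),"tilt",np.round(np.degrees(R[:2,2]),2),"w",round(s["gripper_width"],3),"F",np.round(s["wrist_force"],1))
    print("  SHIFT",np.round(d,4),"TURN",round(-np.radians(dphi),3),"rows>=",int(np.ceil(max(np.linalg.norm(d)/.0417,abs(dphi)/7.16))))
E
python3 -c "
from h import *
go(.4525,-.340,.20,90)"
```

```text
t 0.1 pos [ 0.2352 -0.605   0.2033] phi 21.25 tilt [-0.06  0.13] w 1.002 F [-1.  -0.1  0.4]
  SHIFT [ 0.2986 -0.1682  0.0037] TURN -1.2 rows>= 10
```

Request:
send_rows(
  commands=[0.03, -0.017, 0.0, -0.12, 0.06, -0.034, 0, -0.24, 0.09, -0.05, 0, -0.36, 0.12, -0.067, 0, -0.48, 0.15, -0.084, 0, -0.6],
  gripper=0.055,
)

```text
time: 0.52
tool_pos: [0.3453, -0.4715, 0.204]
orientation: [-2.774, -1.473, 0.0]
wrist_force: [0.5, -1.4, -0.8]
gripper_width: 0.642
```

```bash
python3 -c "
from h import *
go(.4525,-.340,.20,90)"
```

```text
t 0.52 pos [ 0.3453 -0.4715  0.204 ] phi 55.94 tilt [-0.04  0.05] w 0.642 F [ 0.5 -1.4 -0.8]
  SHIFT [0.1689 0.0151 0.004 ] TURN -0.594 rows>= 5
```

Request:
send_rows(
  commands=[0.034, 0.003, 0.0, -0.12, 0.068, 0.006, 0, -0.24, 0.102, 0.009, 0, -0.36, 0.136, 0.012, 0, -0.48, 0.169, 0.015, 0.003, -0.594],
)

```text
time: 0.93
tool_pos: [0.4537, -0.3406, 0.2017]
orientation: [2.221, 2.221, 0.0]
wrist_force: [-0.3, 0.1, -0.1]
gripper_width: 0.642
```

```bash
python3 -c "
from h import *
go(.4525,-.340,.20,90)"
```

```text
t 0.93 pos [ 0.4537 -0.3406  0.2017] phi 90.01 tilt [ 0.02 -0.01] w 0.642 F [-0.3  0.1 -0.1]
  SHIFT [ 0.0006 -0.0012  0.0017] TURN 0.0 rows>= 1
```

Request:
send_rows(
  commands=[0, -0.001, 0.03, 0, 0, -0.001, 0.06, 0, 0, -0.001, 0.09, 0, 0, -0.001, 0.115, 0, 0, -0.001, 0.13, 0],
)

```text
time: 1.35
tool_pos: [0.4491, -0.3403, 0.0677]
orientation: [-2.223, -2.211, 0.002]
wrist_force: [0.2, 0.5, -0.6]
gripper_width: 0.642
```

Request:
send_rows(
  commands=[0, 0, 0, 0, 0, 0, 0, 0, 0, 0, 0, 0, 0, 0, 0, 0, 0, 0, 0, 0],
  gripper=0.0,
  force=30,
)

```text
time: 1.77
tool_pos: [0.4526, -0.3429, 0.073]
orientation: [2.226, 2.213, 0.0]
wrist_force: [0.1, 0.5, -0.8]
gripper_width: 0.272
```

Run:
```python
from h import *
go(.4525,-.340,.072,90)
for n in("scene","top"): grab("1",n)
p,_=load("1","top");crop(p,320,150,400,230,5,"t1a")
p,_=load("1","scene");crop(p,90,170,170,280,5,"s1a")
a=cv2.imread("pics/t1a.png");b=cv2.imread("pics/s1a.png");cv2.imwrite("pics/j1.png",np.hstack([cv2.resize(a,(400,400)),cv2.resize(b,(291,400))]))
```

```text
t 1.77 pos [ 0.4526 -0.3429  0.073 ] phi 89.65 tilt [ 0.12 -0.09] w 0.272 F [ 0.1  0.5 -0.8]
  SHIFT [ 0.0029 -0.0001  0.001 ] TURN -0.006 rows>= 1
```

View pics/j1.png

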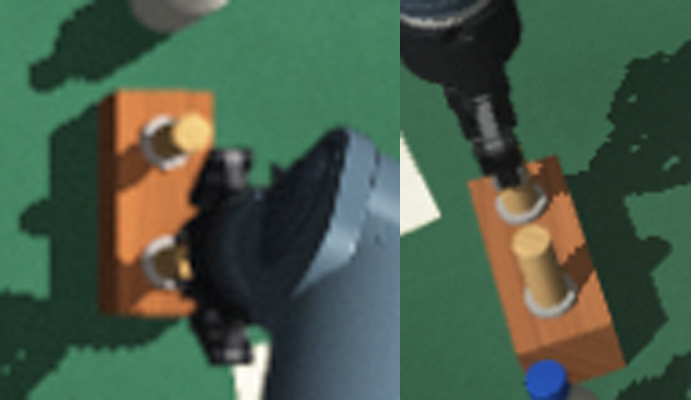

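Request:
send_rows(
  commands=[0, 0, 0, 0, 0, 0, 0, 0, 0, 0, 0, 0],
  gripper=0.0,
  force=60,
)

```text
time: 2.12
tool_pos: [0.4519, -0.3424, 0.072]
orientation: [2.228, 2.214, -0.0]
wrist_force: [-0.2, 0.4, 0.7]
gripper_width: 0.255
```

Request:
send_rows(
  commands=[0, 0, 0, 0],
)

```text
time: 2.2
tool_pos: [0.4519, -0.3424, 0.072]
orientation: [2.228, 2.214, -0.0]
wrist_force: [-0.7, 0.8, 1.1]
gripper_width: 0.254
```

Request:
send_rows(
  commands=[0, 0, 0, 0],
)

```text
time: 2.28
tool_pos: [0.4519, -0.3423, 0.072]
orientation: [2.228, 2.214, -0.0]
wrist_force: [0.5, 0.3, 1.9]
gripper_width: 0.254
```

Request:
send_rows(
  commands=[0, 0, -0.02, 0, 0, 0, -0.05, 0, 0, 0, -0.08, 0, 0, 0, -0.1, 0, 0, 0, -0.1, 0],
)

```text
time: 2.7
tool_pos: [0.4553, -0.3443, 0.177]
orientation: [2.221, 2.208, 0.003]
wrist_force: [0.6, -0.1, -0.8]
gripper_width: 0.26
```

Run:
```python
from h import *
go(.5797,-.1576,.172,90)
```

```text
t 2.7 pos [ 0.4553 -0.3443  0.177 ] phi 89.66 tilt [ 0.49 -0.36] w 0.26 F [ 0.6 -0.1 -0.8]
  SHIFT [0.1875 0.1233 0.0049] TURN -0.006 rows>= 6
```

Request:
send_rows(
  commands=[0.03, 0.02, 0, 0, 0.06, 0.04, 0, 0, 0.09, 0.06, 0, 0, 0.12, 0.08, 0, 0, 0.15, 0.1, 0, 0],
)

```text
time: 3.12
tool_pos: [0.5523, -0.1911, 0.1701]
orientation: [-2.227, -2.213, 0.001]
wrist_force: [0.5, 0.5, -1.8]
gripper_width: 0.257
```

Request:
send_rows(
  commands=[0.02, 0.013, 0, 0, 0.035, 0.022, 0, 0, 0.037, 0.023, 0, 0, 0.037, 0.023, 0, 0, 0.037, 0.023, 0, 0],
)

```text
time: 3.53
tool_pos: [0.5744, -0.1576, 0.1705]
orientation: [-2.229, -2.212, 0.004]
wrist_force: [0.4, -1.1, -1.7]
gripper_width: 0.256
```

Run:
```python
from h import *
go(.5797,-.1576,.172,90)
for n in("scene","top"): grab("2",n)
p,_=load("2","top");crop(p,250,120,330,200,5,"t1a")
p,_=load("2","scene");crop(p,170,150,250,260,5,"s1a")
a=cv2.imread("pics/t1a.png");b=cv2.imread("pics/s1a.png");cv2.imwrite("pics/j2.png",np.hstack([cv2.resize(a,(400,400)),cv2.resize(b,(400,550))[:400]]))
```

```text
t 3.53 pos [ 0.5744 -0.1576  0.1705] phi 89.58 tilt [-0.14 -0.05] w 0.256 F [ 0.4 -1.1 -1.7]
  SHIFT [ 0.      0.0053 -0.0016] TURN -0.007 rows>= 1
```

View pics/j2.png

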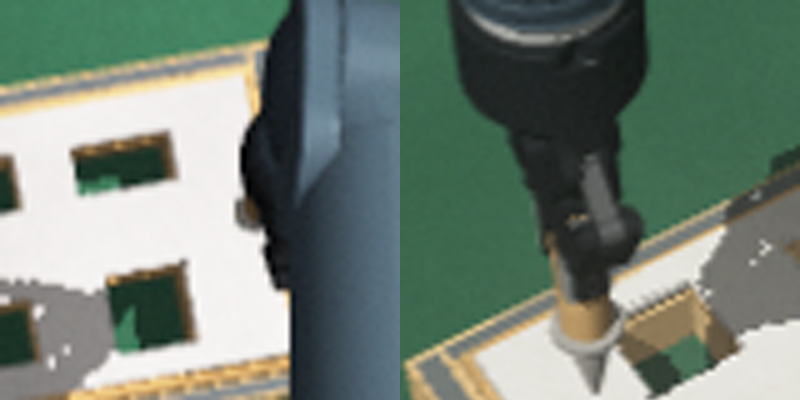

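Run:
```python
from h import *
p,_=load("2","scene");crop(p,190,205,230,245,16,"tip")
print(at_z("scene",(209,228.2),.1065),proj("scene",[.5744,-.1576,.1065]))
```

```text
[[ 0.57540832 -0.15290796  0.1065    ]] [[206.96655766 228.51542926]]
```

View pics/tip.png

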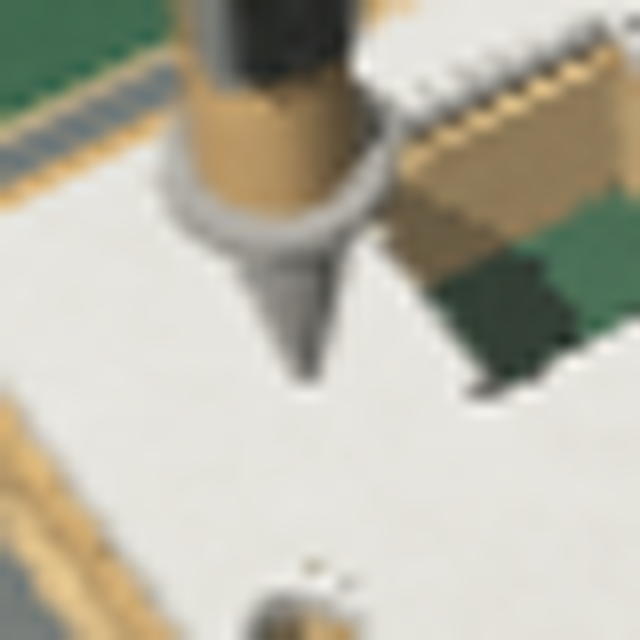

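Run:
```python
from h import *
x,y,zc=.5744,-.1576,.1705+.019
for name,dz in dict(hc=0,hb=-.03,colb=-.035,shank=-.056,tip=-.083).items():
    u=proj("scene",[x,y,zc+dz])[0]; print(name,np.round(u,2),np.round((u-[190,205]+.5)*16,0))
# fit pin hull silhouettes allowing tilt: handle lower part edges measured by eye in the crop
```

```text
hc [204.42 206.61] [239.  34.]
hb [205.37 214.84] [254. 165.]
colb [205.53 216.18] [256. 187.]
shank [206.17 221.68] [267. 275.]
tip [206.97 228.52] [279. 384.]
```

Run:
```python
from h import *
go(.578,-.1615,.125,90)
```

```text
t 3.63 pos [ 0.5744 -0.1588  0.1709] phi 89.44 tilt [-0.1  -0.07] w 0.257 F [-0.7  0.5 -1.3]
  SHIFT [-0.0027  0.0038  0.0459] TURN -0.01 rows>= 2
```

Request:
send_rows(
  commands=[-0.002, 0.004, 0.02, -0.01, -0.003, 0.004, 0.04, -0.01, -0.003, 0.004, 0.046, -0.01, -0.003, 0.004, 0.046, -0.01, -0.003, 0.004, 0.046, -0.01],
)

```text
time: 4.05
tool_pos: [0.5791, -0.16, 0.1255]
orientation: [-2.219, -2.223, 0.001]
wrist_force: [-0.0, -0.1, -1.2]
gripper_width: 0.261
```

Request:
send_rows(
  commands=[0, 0, 0, 0, 0, 0, 0, 0, 0, 0, 0, 0, 0, 0, 0, 0],
)

```text
time: 4.38
tool_pos: [0.5805, -0.1589, 0.1266]
orientation: [2.216, 2.225, 0.001]
wrist_force: [0.1, 0.5, -1.7]
gripper_width: 0.256
```

Run:
```python
from h import *
go(.578,-.1615,.125,90)
for n in("scene","top"): grab("3",n)
go()
p,_=load("3","scene");crop(p,190,215,230,255,16,"tip3")
s,q,R=st()
for z in (.052,q[2]+.019-.083): print(z,proj("scene",[q[0],q[1],z]))
bx,by,ba=.5557,-.0346,.186
h=pose2([(0,-.125,.052)],bx,by,ba); print(h,(proj("scene",h)-[190,215]+.5)*16)
```

```text
t 4.38 pos [ 0.5805 -0.1589  0.1266] phi 90.24 tilt [ 0.09 -0.03] w 0.256 F [ 0.1  0.5 -1.7]
  SHIFT [-0.0025 -0.0025  0.0016] TURN 0.004 rows>= 1
t 4.48 pos [ 0.5801 -0.1589  0.1261] phi 90.24 tilt [ 0.05 -0.01] w 0.259 F [ 0.6 -0.3 -0.8]
  SHIFT [0. 0. 0.] TURN -0.0 rows>= 0
0.052 [[208.81715274 243.5117707 ]]
0.062115541180277276 [[208.54320936 241.17901216]]
[[ 0.57881617 -0.15744398  0.052     ]] [[314.85078203 454.44970375]]
```

View pics/tip3.png

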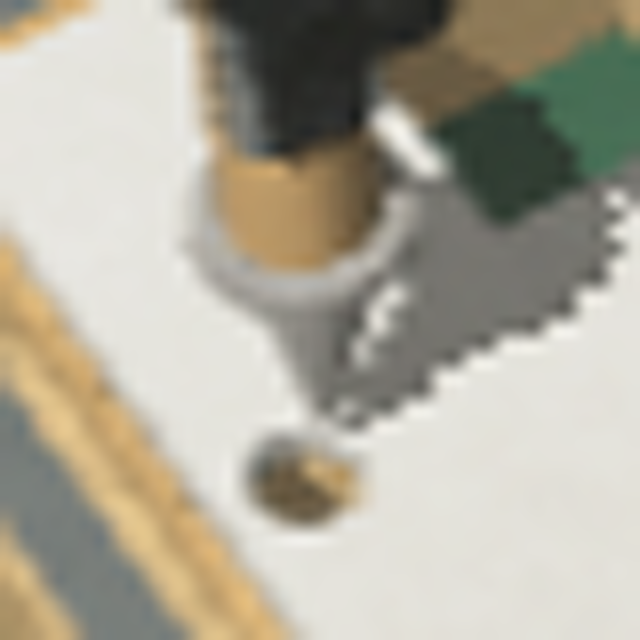

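Run:
```python
from h import *
f=lambda c,o:np.array(c)/16-.5+np.array(o)
print("plate hole0 scene",at_z("scene",f((302,480),(190,215)),.052))
# plate fit: white plate edges
for n,b in(("scene",(.5557,-.0346,.186)),("top",(.5594,-.0353,.1849))):
    imgs={m:load("0",m)[0] for m in("scene","top")}
    pp=fit(imgs,[(q[0],q[1],.052) for q in box(.19,.28,.052,.052)[:4]],b,mode="b-" if 0 else "gray",cams=(n,),rng=4)
    print(n,"top plate holes", pose2([(0,-.125,.052),(0,.125,.052)],*pp), "board holes",pose2([(0,-.125,.052),(0,.125,.052)],*b))
for tag,uv in (("h0top",(418,192)),("h1top",(125,245))):
    print(tag,at_z("top",np.array(uv)/4-.375+np.array([195,115]),.052))
for tag,uv in (("h0sc",(176,340)),("h1sc",(505,162))):
    print(tag,at_z("scene",np.array(uv)/4-.375+np.array([165,160]),.052))
```

```text
plate hole0 scene [[ 0.58240556 -0.16082543  0.052     ]]
('scene',) pose [ 0.5581 -0.0376  0.1874] deg 10.74 n 341 med|e| 0.27
scene top plate holes [[ 0.58139331 -0.16042702  0.052     ]
 [ 0.53481307  0.08519521  0.052     ]] board holes [[ 0.57881617 -0.15744398  0.052     ]
 [ 0.53258383  0.08824398  0.052     ]]
('top',) pose [ 0.5645 -0.0374  0.1879] deg 10.77 n 277 med|e| 0.76
top top plate holes [[ 0.58784067 -0.16020142  0.052     ]
 [ 0.54114048  0.08539804  0.052     ]] board holes [[ 0.58238103 -0.15816933  0.052     ]
 [ 0.53641897  0.08756933  0.052     ]]
h0top [[ 0.58491177 -0.16060501  0.052     ]]
h1top [[0.53806794 0.08490542 0.052     ]]
h0sc [[ 0.58298133 -0.1603922   0.052     ]]
h1sc [[0.53681607 0.08460874 0.052     ]]
```

Request:
send_rows(
  commands=[-0.003, -0.0025, 0, 0, -0.003, -0.0025, 0, 0, -0.003, -0.0025, 0, 0, -0.003, -0.0025, 0, 0, -0.003, -0.0025, 0, 0],
)

```text
time: 4.9
tool_pos: [0.5773, -0.1619, 0.1255]
orientation: [-2.217, -2.226, -0.0]
wrist_force: [-0.7, -0.4, -0.5]
gripper_width: 0.256
```

Run:
```python
from h import *
go(.578,-.1615,.125,90)
```

```text
t 4.9 pos [ 0.5773 -0.1619  0.1255] phi 90.23 tilt [-0.    0.01] w 0.256 F [-0.7 -0.4 -0.5]
  SHIFT [0.0004 0.0007 0.0005] TURN 0.004 rows>= 1
```

Request:
send_rows(
  commands=[0, 0.0005, 0.005, 0, 0, 0.0005, 0.01, 0, 0, 0.0005, 0.014, 0, 0, 0.0005, 0.018, 0, 0, 0.0005, 0.018, 0],
)

```text
time: 5.32
tool_pos: [0.577, -0.1618, 0.1061]
orientation: [-2.216, -2.225, 0.002]
wrist_force: [-0.6, -0.4, -1.4]
gripper_width: 0.256
```

Run:
```python
from h import *
for n in("scene",): grab("4",n)
go(.578,-.1615,.125,90)
p,_=load("4","scene");crop(p,190,215,230,255,16,"tip4")
```

```text
t 5.37 pos [ 0.5772 -0.1618  0.1066] phi 90.23 tilt [-0.09  0.03] w 0.255 F [-0.8  0.2 -1.1]
  SHIFT [ 0.0003  0.0008 -0.0184] TURN 0.004 rows>= 1
```

View pics/tip4.png

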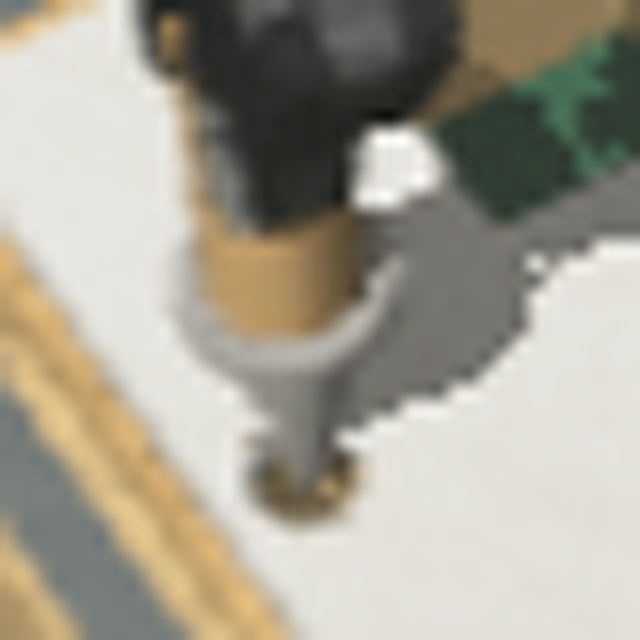

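The tip is in the top plate's hole, at about (308,480) in the crop, with no contact force yet. I'll keep lowering.

Request:
send_rows(
  commands=[0, 0, 0.004, 0, 0, 0, 0.008, 0, 0, 0, 0.011, 0, 0, 0, 0.014, 0, 0, 0, 0.014, 0],
)

```text
time: 5.78
tool_pos: [0.5775, -0.1619, 0.0929]
orientation: [-2.217, -2.225, 0.001]
wrist_force: [-0.1, -0.6, -1.1]
gripper_width: 0.261
```

Request:
send_rows(
  commands=[0, 0, 0.003, 0, 0, 0, 0.006, 0, 0, 0, 0.008, 0, 0, 0, 0.01, 0, 0, 0, 0.01, 0],
)

```text
time: 6.2
tool_pos: [0.5775, -0.162, 0.083]
orientation: [-2.217, -2.225, 0.001]
wrist_force: [0.0, -0.4, -0.7]
gripper_width: 0.255
```

Request:
send_rows(
  commands=[0, 0, 0.003, 0, 0, 0, 0.006, 0, 0, 0, 0.008, 0, 0, 0, 0.01, 0, 0, 0, 0.01, 0],
)

```text
time: 6.62
tool_pos: [0.5784, -0.162, 0.0735]
orientation: [2.216, 2.225, 0.001]
wrist_force: [0.8, -0.7, -1.8]
gripper_width: 0.259
```

Request:
send_rows(
  commands=[0, 0, 0.002, 0, 0, 0, 0.003, 0, 0, 0, 0.0035, 0, 0, 0, 0.0035, 0],
)

```text
time: 6.95
tool_pos: [0.5786, -0.1618, 0.0703]
orientation: [2.216, 2.225, 0.002]
wrist_force: [1.9, -0.7, -0.0]
gripper_width: 0.263
```

Run:
```python
from h import *
for n in("scene",): grab("5",n)
go(.578,-.1615,.068,90)
p,_=load("5","scene");crop(p,190,215,230,255,16,"tip5")
```

```text
t 7.0 pos [ 0.5786 -0.1618  0.0703] phi 90.24 tilt [0.09 0.01] w 0.256 F [ 2.4 -1.2 -0.4]
  SHIFT [ 0.0003 -0.0006  0.0023] TURN 0.004 rows>= 1
```

View pics/tip5.png

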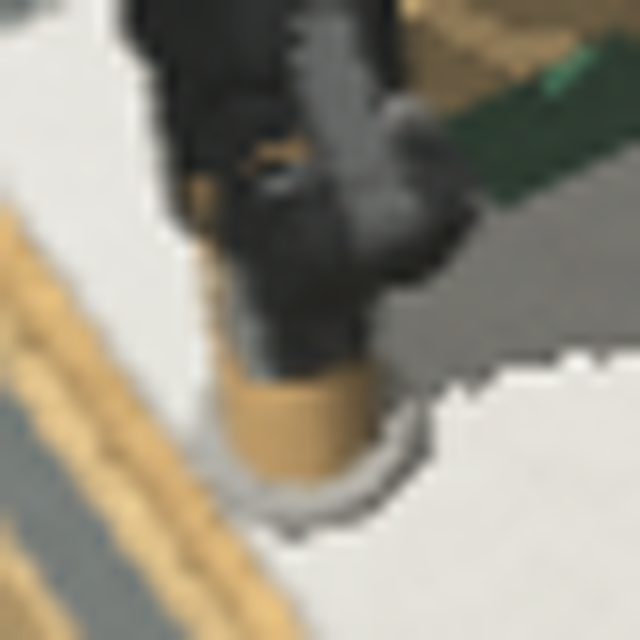

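Request:
send_rows(
  commands=[0, 0.0006, 0.001, 0, 0, 0.0006, 0.002, 0, 0, 0.0006, 0.003, 0, 0, 0.0006, 0.004, 0, 0, 0.0006, 0.004, 0],
)

```text
time: 7.42
tool_pos: [0.5791, -0.1619, 0.0679]
orientation: [2.216, 2.225, 0.0]
wrist_force: [-0.3, -0.5, 7.1]
gripper_width: 0.256
```

Run:
```python
from h import *
go(.578,-.1615,.068,90)
```

```text
t 7.42 pos [ 0.5791 -0.1619  0.0679] phi 90.23 tilt [ 0.03 -0.03] w 0.256 F [-0.3 -0.5  7.1]
  SHIFT [ 0.0004 -0.0011 -0.0001] TURN 0.004 rows>= 1
```

Request:
send_rows(
  commands=[0, 0, 0, 0, 0, 0, 0, 0, 0, 0, 0, 0],
  gripper=0.05,
)

```text
time: 7.67
tool_pos: [0.5769, -0.1616, 0.0652]
orientation: [-2.215, -2.224, 0.003]
wrist_force: [0.7, -0.2, -1.3]
gripper_width: 0.583
```

Request:
send_rows(
  commands=[0, 0, -0.02, 0, 0, 0, -0.05, 0, 0, 0, -0.085, 0, 0, 0, -0.115, 0, 0, 0, -0.115, 0],
)

```text
time: 8.08
tool_pos: [0.5829, -0.1625, 0.1881]
orientation: [2.21, 2.219, 0.009]
wrist_force: [1.8, 0.3, 1.0]
gripper_width: 0.587
```

Run:
```python
from h import *
go(.5315,-.3405,.19,0)
```

```text
t 8.08 pos [ 0.5829 -0.1625  0.1881] phi 90.23 tilt [ 0.64 -0.17] w 0.587 F [1.8 0.3 1. ]
  SHIFT [-0.1778 -0.0521 -0.0019] TURN 1.575 rows>= 13
```

Request:
send_rows(
  commands=[-0.03, -0.008, 0, 0.12, -0.06, -0.017, 0, 0.24, -0.09, -0.026, 0, 0.36, -0.12, -0.035, 0, 0.48, -0.15, -0.044, 0, 0.6],
)

```text
time: 8.5
tool_pos: [0.5335, -0.3129, 0.1801]
orientation: [-2.778, -1.463, 0.002]
wrist_force: [0.2, -0.1, 0.2]
gripper_width: 0.584
```

Run:
```python
from h import *
go(.5315,-.3405,.19,0)
```

```text
t 8.5 pos [ 0.5335 -0.3129  0.1801] phi 55.53 tilt [-0.12  0.06] w 0.584 F [ 0.2 -0.1  0.2]
  SHIFT [-0.0239  0.014  -0.01  ] TURN 0.969 rows>= 8
```

Request:
send_rows(
  commands=[-0.007, 0.004, 0, 0.12, -0.014, 0.008, 0, 0.24, -0.02, 0.012, 0, 0.36, -0.024, 0.014, 0, 0.48, -0.024, 0.014, 0, 0.6],
)

```text
time: 8.92
tool_pos: [0.5315, -0.3411, 0.1797]
orientation: [-3.088, -0.572, 0.004]
wrist_force: [-0.7, -0.4, 0.7]
gripper_width: 0.582
```

Request:
send_rows(
  commands=[0, 0, 0, 0.12, 0, 0, 0, 0.24, 0, 0, 0, 0.365, 0, 0, 0, 0.365],
)

```text
time: 9.25
tool_pos: [0.5323, -0.3392, 0.1799]
orientation: [-3.14, -0.012, 0.004]
wrist_force: [-0.0, -0.1, 0.2]
gripper_width: 0.586
```

Run:
```python
from h import *
go(.5315,-.3405,.19,0)
```

```text
t 9.25 pos [ 0.5323 -0.3392  0.1799] phi 0.45 tilt [-0.13  0.07] w 0.586 F [-0.  -0.1  0.2]
  SHIFT [-0.0008  0.0013 -0.0101] TURN 0.008 rows>= 1
```

Descend 108 mm to z≈0.072, then grip.

Request:
send_rows(
  commands=[-0.001, 0.001, 0.03, 0.008, -0.001, 0.001, 0.06, 0.008, -0.001, 0.001, 0.09, 0.008, -0.001, 0.001, 0.107, 0.008, -0.001, 0.001, 0.107, 0.008],
)

```text
time: 9.67
tool_pos: [0.5274, -0.3379, 0.068]
orientation: [-3.135, -0.008, 0.016]
wrist_force: [-0.5, 0.5, -0.2]
gripper_width: 0.588
```

Request:
send_rows(
  commands=[0, 0, 0, 0, 0, 0, 0, 0],
)

```text
time: 9.83
tool_pos: [0.5331, -0.3413, 0.0752]
orientation: [3.141, 0.005, 0.003]
wrist_force: [1.3, 0.3, 0.1]
gripper_width: 0.585
```

Request:
send_rows(
  commands=[0, 0, 0, 0, 0, 0, 0, 0, 0, 0, 0, 0, 0, 0, 0, 0, 0, 0, 0, 0],
  gripper=0.0,
  force=60,
)

```text
time: 10.25
tool_pos: [0.5338, -0.3414, 0.0763]
orientation: [3.14, 0.004, 0.005]
wrist_force: [-1.0, 1.3, 6.6]
gripper_width: 0.257
```

Run:
```python
from h import *
go(.5315,-.3405,.072,0)
```

```text
t 10.25 pos [ 0.5338 -0.3414  0.0763] phi 0.13 tilt [ 0.19 -0.09] w 0.257 F [-1.   1.3  6.6]
  SHIFT [-0.0023 -0.0009  0.0043] TURN 0.002 rows>= 1
```

Request:
send_rows(
  commands=[0, 0, -0.02, 0, 0, 0, -0.05, 0, 0, 0, -0.085, 0, 0, 0, -0.115, 0, 0, 0, -0.115, 0],
)

```text
time: 10.67
tool_pos: [0.5366, -0.3436, 0.1973]
orientation: [3.134, 0.003, 0.019]
wrist_force: [1.4, -1.8, -0.2]
gripper_width: 0.255
```

Run:
```python
from h import *
go(.533,.0865,.19,0)
```

```text
t 10.67 pos [ 0.5366 -0.3436  0.1973] phi 0.1 tilt [ 0.71 -0.42] w 0.255 F [ 1.4 -1.8 -0.2]
  SHIFT [-0.003  -0.4302  0.0041] TURN 0.002 rows>= 11
```

Request:
send_rows(
  commands=[0, -0.03, 0, 0, 0, -0.07, 0, 0, 0, -0.11, 0, 0, 0, -0.15, 0, 0, 0, -0.19, 0, 0],
)

```text
time: 11.08
tool_pos: [0.5308, -0.1491, 0.1884]
orientation: [-3.141, -0.002, 0.001]
wrist_force: [0.6, -0.7, -0.4]
gripper_width: 0.257
```

Request:
send_rows(
  commands=[0, -0.04, 0, 0, 0, -0.08, 0, 0, 0, -0.12, 0, 0, 0, -0.16, 0, 0, 0, -0.19, 0, 0],
)

```text
time: 11.5
tool_pos: [0.5303, 0.0435, 0.1886]
orientation: [-3.14, -0.009, 0.001]
wrist_force: [0.2, 0.4, -1.1]
gripper_width: 0.256
```

Request:
send_rows(
  commands=[0, -0.025, 0, 0, 0, -0.04, 0, 0, 0, -0.05, 0, 0, 0, -0.05, 0, 0, 0, -0.05, 0, 0],
)

```text
time: 11.92
tool_pos: [0.5311, 0.0884, 0.1886]
orientation: [3.141, 0.003, -0.001]
wrist_force: [-0.2, 0.1, -1.7]
gripper_width: 0.253
```

Request:
send_rows(
  commands=[0, 0, 0.02, 0, 0, 0, 0.04, 0, 0, 0, 0.05, 0, 0, 0, 0.05, 0, 0, 0, 0.05, 0],
)

```text
time: 12.33
tool_pos: [0.531, 0.0875, 0.1385]
orientation: [3.141, -0.001, -0.003]
wrist_force: [0.1, -0.6, 0.1]
gripper_width: 0.25
```

Run:
```python
from h import *
go(.533,.0865,.14,0)
for n in("scene","top"): grab("6",n)
go()
p,_=load("6","scene");crop(p,265,170,325,220,13,"s6")
p,_=load("6","top");crop(p,195,145,255,195,13,"t6")
```

```text
t 12.33 pos [0.531  0.0875 0.1385] phi -0.03 tilt [-0.1  -0.05] w 0.25 F [ 0.1 -0.6  0.1]
  SHIFT [ 0.002   0.001  -0.0015] TURN -0.0 rows>= 1
t 12.43 pos [0.5324 0.0886 0.1401] phi 0.04 tilt [0.11 0.01] w 0.254 F [ 0.2 -0.1 -1.1]
  SHIFT [0. 0. 0.] TURN -0.0 rows>= 0
```

View pics/s6.png

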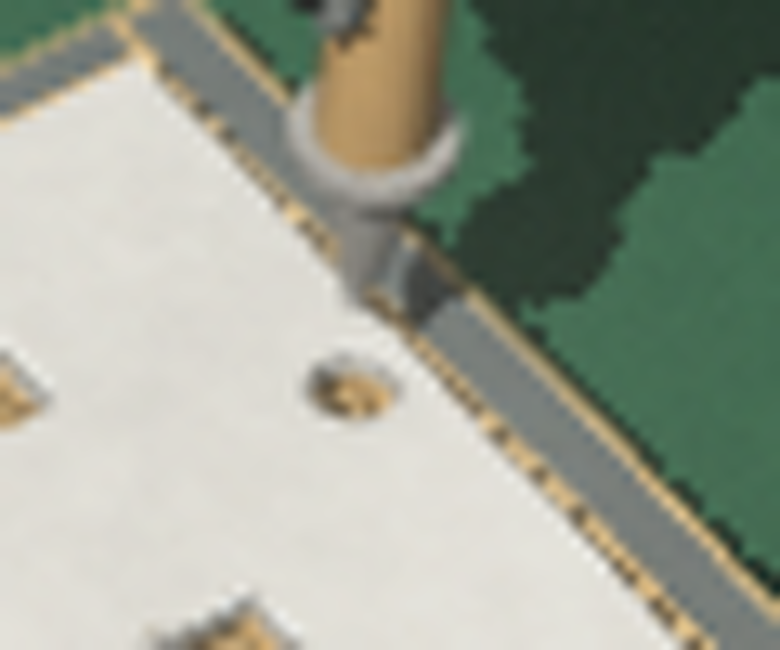

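View pics/t6.png

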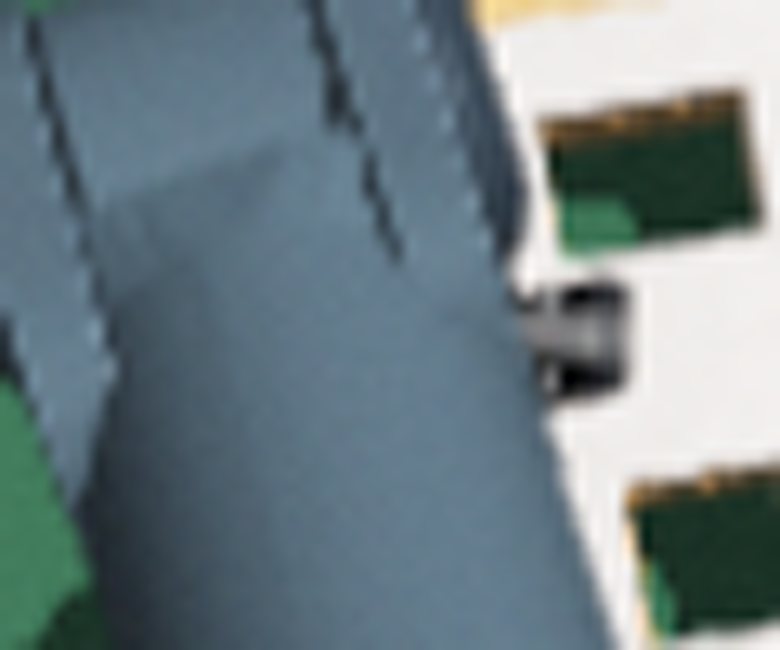

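Run:
```python
from h import *
x,y,zc=.531,.0875,.1385+.0147
cr=lambda P:np.round((proj("scene",P)-[265,170]+.5)*13,0)
for name,dz in dict(hc=0,hb=-.03,colb=-.035,shank=-.056,tip=-.083).items(): print(name,cr([x,y,zc+dz]))
c=proj("scene",[[x+.017*np.cos(t),y+.017*np.sin(t),zc-.035] for t in np.linspace(0,6.28,60)]);c=(c-[265,170]+.5)*13
print("collar ext",c.min(0),c.max(0))
c=proj("scene",[[x+.017*np.cos(t),y+.017*np.sin(t),zc-.030] for t in np.linspace(0,6.28,60)]);c=(c-[265,170]+.5)*13
print("collar top ext",c.min(0),c.max(0))
print("board hole",cr([.5326,.0882,.052]),"plate hole w",at_z("scene",(np.array([352,388]))/13-.5+[265,170],.052))
for t in [(362,297),(375,300),(358,297)]: print(at_z("scene",np.array(t)/13-.5+[265,170],zc-.083))
```

```text
hc [[382.  35.]]
hb [[370. 140.]]
colb [[368. 157.]]
shank [[360. 227.]]
tip [[349. 315.]]
collar ext [279.74232488  91.23593161] [455.49955702 223.53449786]
collar top ext [281.40751784  74.07346706] [457.74570555 206.4828153 ]
board hole [[349. 378.]] plate hole w [[0.5351884  0.08747353 0.052     ]]
[[0.52768214 0.0919594  0.0702    ]]
[[0.52940091 0.09400623 0.0702    ]]
[[0.52736856 0.09122148 0.0702    ]]
```

Run:
```python
from h import *
print(at_z("scene",np.array([339,395.5])/13-.5+[265,170],.052))
go(.536,.0862,.14,0)
```

```text
[[0.53590173 0.08419307 0.052     ]]
t 12.43 pos [0.5324 0.0886 0.1401] phi 0.04 tilt [0.11 0.01] w 0.254 F [ 0.2 -0.1 -1.1]
  SHIFT [0.0036 0.0024 0.0001] TURN 0.001 rows>= 1
```

Request:
send_rows(
  commands=[0.003, 0.0035, 0.005, 0, 0.003, 0.0035, 0.01, 0, 0.003, 0.0035, 0.013, 0, 0.003, 0.0035, 0.013, 0, 0.003, 0.0035, 0.013, 0],
)

```text
time: 12.85
tool_pos: [0.534, 0.0857, 0.1257]
orientation: [3.142, 0.003, -0.001]
wrist_force: [0.8, 0.1, -1.8]
gripper_width: 0.256
```

Run:
```python
from h import *
go(.5353,.085,.127,0)
for n in("scene",): grab("7",n)
p,_=load("7","scene");crop(p,265,170,325,220,13,"s7")
```

```text
t 12.85 pos [0.534  0.0857 0.1257] phi 0.11 tilt [-0.05 -0.  ] w 0.256 F [ 0.8  0.1 -1.8]
  SHIFT [ 0.0013  0.0007 -0.0013] TURN 0.002 rows>= 1
```

View pics/s7.png

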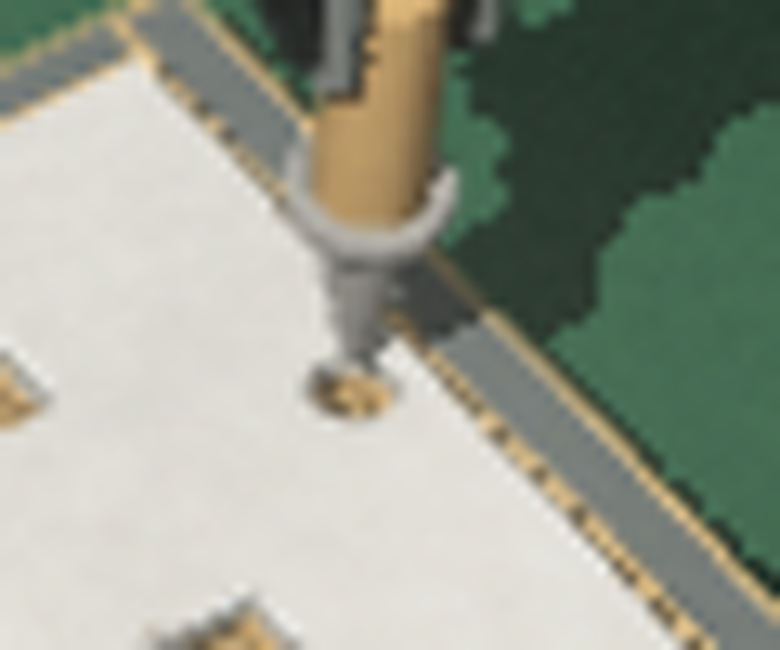

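Request:
send_rows(
  commands=[0.0005, 0.0012, 0.004, 0, 0.0005, 0.0012, 0.008, 0, 0.0005, 0.0012, 0.011, 0, 0.0005, 0.0012, 0.014, 0, 0.0005, 0.0012, 0.014, 0],
)

```text
time: 13.32
tool_pos: [0.5341, 0.0843, 0.1111]
orientation: [3.141, 0.003, -0.003]
wrist_force: [-0.9, 0.3, -1.3]
gripper_width: 0.258
```

Request:
send_rows(
  commands=[0, 0, 0.003, 0, 0, 0, 0.006, 0, 0, 0, 0.008, 0, 0, 0, 0.01, 0, 0, 0, 0.01, 0],
)

```text
time: 13.73
tool_pos: [0.5345, 0.0844, 0.1015]
orientation: [3.141, 0.003, -0.001]
wrist_force: [-1.3, -0.5, -2.6]
gripper_width: 0.256
```

Request:
send_rows(
  commands=[0, 0, 0.003, 0, 0, 0, 0.006, 0, 0, 0, 0.008, 0, 0, 0, 0.01, 0, 0, 0, 0.01, 0],
)

```text
time: 14.15
tool_pos: [0.5349, 0.0847, 0.0917]
orientation: [-3.141, -0.003, 0.0]
wrist_force: [0.6, 0.2, -0.5]
gripper_width: 0.255
```

Request:
send_rows(
  commands=[0, 0, 0.003, 0, 0, 0, 0.006, 0, 0, 0, 0.008, 0, 0, 0, 0.01, 0, 0, 0, 0.01, 0],
)

```text
time: 14.57
tool_pos: [0.5343, 0.0843, 0.0814]
orientation: [3.141, 0.003, -0.002]
wrist_force: [-0.0, 0.7, -1.7]
gripper_width: 0.258
```

Request:
send_rows(
  commands=[0, 0, 0.002, 0, 0, 0, 0.004, 0, 0, 0, 0.006, 0, 0, 0, 0.006, 0],
)

```text
time: 14.9
tool_pos: [0.5345, 0.0844, 0.0756]
orientation: [3.141, 0.003, -0.001]
wrist_force: [-0.8, -0.0, -1.2]
gripper_width: 0.25
```

Request:
send_rows(
  commands=[0, 0, 0.002, 0, 0, 0, 0.004, 0, 0, 0, 0.005, 0, 0, 0, 0.006, 0, 0, 0, 0.006, 0],
)

```text
time: 15.32
tool_pos: [0.5356, 0.0846, 0.0723]
orientation: [3.141, 0.003, 0.001]
wrist_force: [-3.6, -1.2, 10.8]
gripper_width: 0.255
```

Run:
```python
from h import *
go(.5353,.085,.127,0)
for n in("scene",): grab("8",n)
p,_=load("8","scene");crop(p,165,150,325,270,5,"s8")
```

```text
t 15.32 pos [0.5356 0.0846 0.0723] phi 0.1 tilt [ 0.04 -0.04] w 0.255 F [-3.6 -1.2 10.8]
  SHIFT [-0.0002 -0.0004 -0.0547] TURN 0.002 rows>= 2
```

View pics/s8.png

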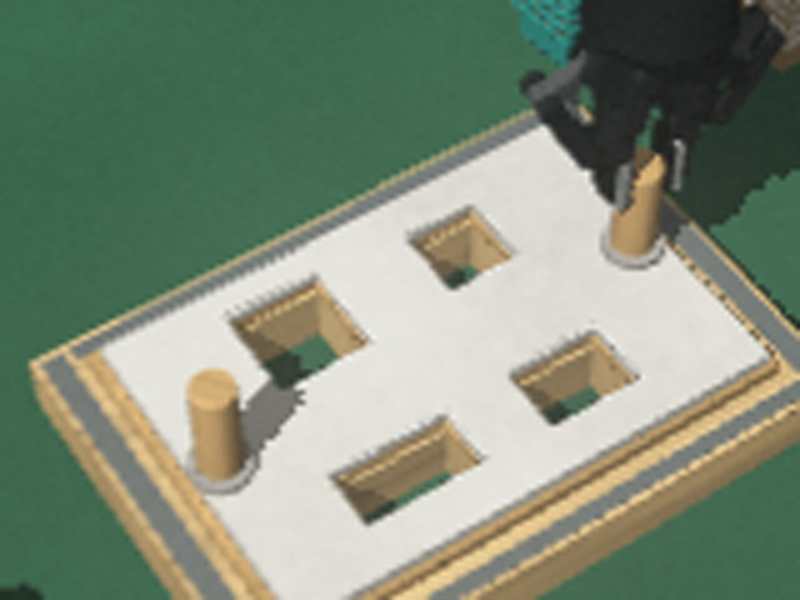

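Both collars sit flat on the top plate and both pins are home. I'll release, lift clear and re-measure the towers and board.

Request:
send_rows(
  commands=[0, 0, -0.002, 0, 0, 0, -0.002, 0, 0, 0, -0.002, 0],
  gripper=0.07,
)

```text
time: 15.62
tool_pos: [0.5354, 0.0847, 0.0722]
orientation: [-3.141, -0.003, -0.002]
wrist_force: [0.1, 0.4, -1.0]
gripper_width: 0.67
```

Request:
send_rows(
  commands=[0, 0, -0.02, 0, 0, 0, -0.05, 0, 0, 0, -0.085, 0, 0, 0, -0.115, 0, 0, 0, -0.13, 0],
)

```text
time: 16.03
tool_pos: [0.5374, 0.0852, 0.2063]
orientation: [-3.14, -0.003, -0.011]
wrist_force: [0.8, 0.1, -0.0]
gripper_width: 0.82
```

```bash
cat > m1.py <<'E'
from h import *
import sys
tag=sys.argv[1]
imgs={n:grab(tag,n)[0] for n in("scene","top")}
M=dict(board=(box(.24,.34,0,.036),(.5557,-.0346,.186),None),
d=(box(.046,.062,.03,.09),(.4628,.3843,.3),.031),c=(box(.05,.05,.03,.094),(.5233,.266,.147),.031),b=(box(.042,.076,.03,.086),(.3926,.2766,.24),.031))
for k,(m,p0,dz) in M.items():
    print(k)
    for c in ("scene","top"): fit(imgs,m,p0,cams=(c,),dropz=dz)
go()
E
python3 m1.py 9
python3 - <<'E'
from h import *
go(.4625,.3813,.16,90+17)
E
```

```text
board
('scene',) pose [ 0.5557 -0.0346  0.1861] deg 10.66 n 423 med|e| 0.24
('top',) pose [ 0.5598 -0.0368  0.1836] deg 10.52 n 218 med|e| 0.41
d
('scene',) pose [0.4628 0.3843 0.3   ] deg 17.19 n 0 med|e| nan
('top',) pose [ 0.4428 -0.4172  0.014 ] deg 0.8 n 0 med|e| nan
c
('scene',) pose [0.5228 0.2665 0.1751] deg 10.03 n 63 med|e| 0.16
('top',) pose [0.5273 0.2655 0.1313] deg 7.52 n 38 med|e| 0.12
b
('scene',) pose [0.393  0.2767 0.2756] deg 15.79 n 61 med|e| 0.24
('top',) pose [0.3967 0.2753 0.2137] deg 12.25 n 41 med|e| 0.15
t 16.13 pos [0.538  0.0853 0.206 ] phi 0.1 tilt [0.48 0.08] w 0.818 F [ 0.8 -0.5  0.3]
  SHIFT [0. 0. 0.] TURN -0.0 rows>= 0
t 16.13 pos [0.538  0.0853 0.206 ] phi 0.1 tilt [0.48 0.08] w 0.818 F [ 0.8 -0.5  0.3]
  SHIFT [-0.0754 -0.2961  0.0457] TURN -1.866 rows>= 15
  return _methods._mean(a, axis=axis, dtype=dtype,
  ret = ret.dtype.type(ret / rcount)
```

Run:
```python
from h import *
p,_=load("9","scene");crop(p,240,80,440,230,4,"s9")
```

```text
(no output)
```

View pics/s9.png

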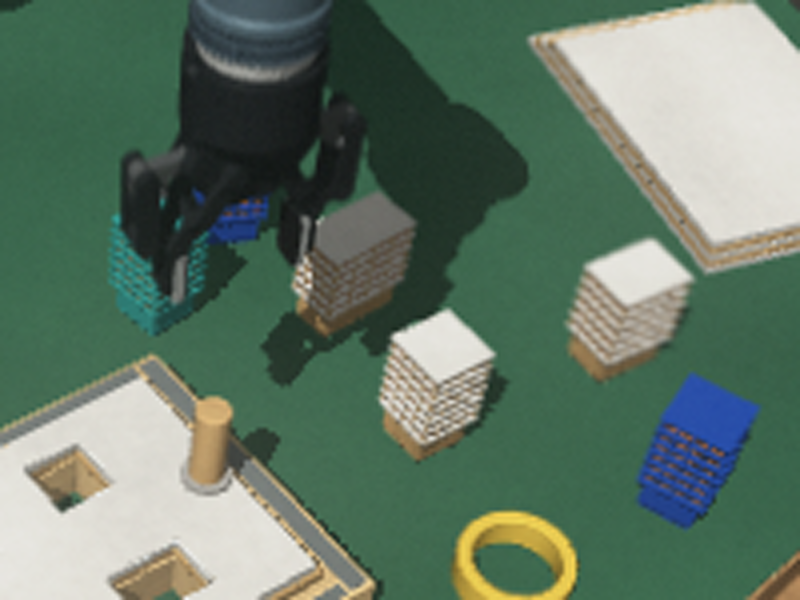

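Tower d has been knocked: its top is now at (638,270) in the crop, against (388,110) px before. I'll re-fit it there.

Run:
```python
from h import *
q=at_z("scene",np.array([638,270])/4-.375+[240,80],.09)[0];print(q)
imgs={n:load("9",n)[0] for n in("scene","top")}
for c in(("scene",),("top",)):
  for a in (0,.3,-.3): fit(imgs,box(.046,.062,.03,.09),(q[0],q[1],a),cams=c,dropz=.031)
p,_=load("9","top");crop(p,100,110,250,220,5,"t9")
```

```text
[0.51148554 0.43546585 0.09      ]
('scene',) pose [0.5122 0.4361 0.1282] deg 7.35 n 61 med|e| 0.18
('scene',) pose [0.5121 0.4361 0.1283] deg 7.35 n 61 med|e| 0.19
('scene',) pose [0.5121 0.4361 0.1284] deg 7.36 n 61 med|e| 0.19
('top',) pose [0.5224 0.4423 0.0228] deg 1.31 n 42 med|e| 0.09
('top',) pose [0.5223 0.4423 0.02  ] deg 1.14 n 42 med|e| 0.04
('top',) pose [0.5223 0.4423 0.0193] deg 1.11 n 42 med|e| 0.04
```

View pics/t9.png

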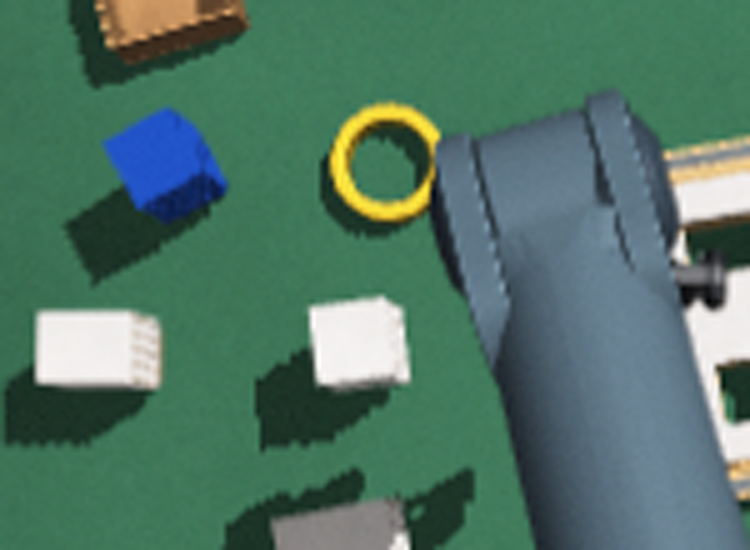

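Run:
```python
from h import *
go(.523,.263,.18,98)
```

```text
t 16.13 pos [0.538  0.0853 0.206 ] phi 0.1 tilt [0.48 0.08] w 0.818 F [ 0.8 -0.5  0.3]
  SHIFT [-0.0149 -0.1777  0.0261] TURN -1.709 rows>= 14
```

Request:
send_rows(
  commands=[0, -0.015, 0, -0.12, 0, -0.03, 0, -0.24, 0, -0.045, 0, -0.36, 0, -0.06, 0, -0.48, 0, -0.075, 0, -0.6],
)

```text
time: 16.55
tool_pos: [0.5335, 0.1598, 0.1999]
orientation: [-2.997, -0.94, 0.005]
wrist_force: [-0.1, 1.0, -1.2]
gripper_width: 0.818
```

Request:
send_rows(
  commands=[0, 0, 0, -0.12, 0, 0, 0, -0.24, 0, 0, 0, -0.36, 0, 0, 0, -0.48, 0, 0, 0, -0.6],
)

```text
time: 16.97
tool_pos: [0.5335, 0.1592, 0.1998]
orientation: [-2.584, -1.784, 0.005]
wrist_force: [0.1, -0.4, 0.4]
gripper_width: 0.819
```

Run:
```python
from h import *
imgs={n:grab("10",n)[0] for n in("scene","top")}
for c in(("scene",),("top",)):
  print("d");fit(imgs,box(.046,.062,.03,.09),(.52,.44,.02),cams=c,dropz=.031)
  print("c");fit(imgs,box(.05,.05,.03,.094),(.5233,.266,.147),cams=c,dropz=.031)
  print("b");fit(imgs,box(.042,.076,.03,.086),(.3926,.2766,.24),cams=c,dropz=.031)
p,_=load("10","top");crop(p,100,110,250,220,5,"t10")
p,_=load("10","scene");crop(p,240,80,440,230,4,"s10")
go(.523,.263,.18,98)
```

```text
d
('scene',) pose [0.5185 0.4424 0.0966] deg 5.53 n 61 med|e| 0.27
c
('scene',) pose [0.5233 0.2664 0.171 ] deg 9.8 n 63 med|e| 0.21
b
('scene',) pose [0.3906 0.2783 0.2614] deg 14.98 n 44 med|e| 0.16
d
('top',) pose [0.5224 0.4426 0.0219] deg 1.25 n 42 med|e| 0.05
c
('top',) pose [0.5274 0.2667 0.1805] deg 10.34 n 19 med|e| 0.16
b
('top',) pose [0.3962 0.2752 0.213 ] deg 12.2 n 41 med|e| 0.24
t 17.07 pos [0.5336 0.1591 0.2   ] phi 68.85 tilt [-0.19 -0.02] w 0.82 F [0.3 0.7 0.5]
  SHIFT [ 0.0931 -0.0473  0.02  ] TURN -0.509 rows>= 5
```

View pics/s10.png

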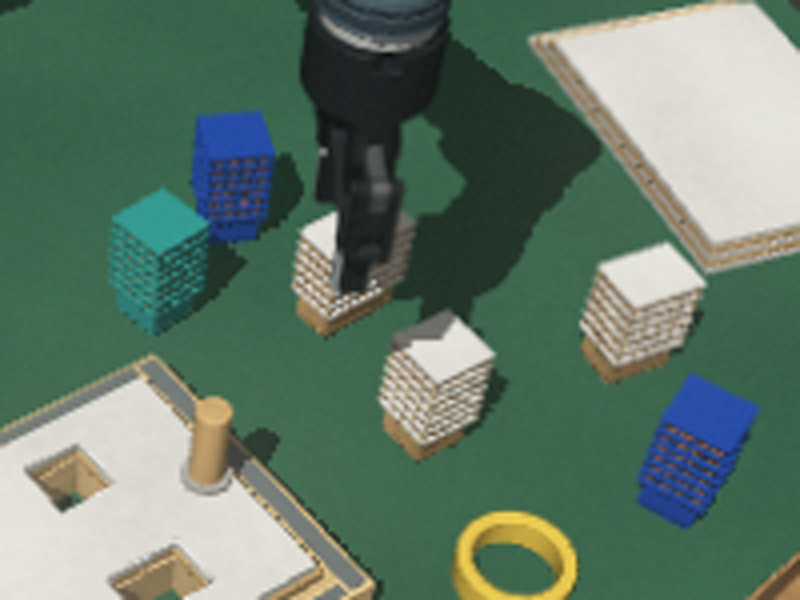

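Request:
send_rows(
  commands=[0.03, -0.015, 0, -0.12, 0.06, -0.03, 0.005, -0.24, 0.085, -0.042, 0.01, -0.36, 0.093, -0.047, 0.015, -0.48, 0.093, -0.047, 0.02, -0.509],
)

```text
time: 17.48
tool_pos: [0.522, 0.2678, 0.181]
orientation: [-2.05, -2.376, -0.001]
wrist_force: [-0.2, -0.4, 0.7]
gripper_width: 0.818
```

Request:
send_rows(
  commands=[0, 0, 0, 0, 0, 0, 0, 0],
)

```text
time: 17.65
tool_pos: [0.5244, 0.2608, 0.1807]
orientation: [2.067, 2.366, -0.005]
wrist_force: [0.0, -0.5, -0.6]
gripper_width: 0.824
```

Run:
```python
from h import *
go(.523,.263,.18,98)
go(.523,.263,.045,98)
```

```text
t 17.65 pos [0.5244 0.2608 0.1807] phi 97.7 tilt [-0.11 -0.13] w 0.824 F [ 0.  -0.5 -0.6]
  SHIFT [ 0.0024 -0.0011  0.0007] TURN -0.005 rows>= 1
t 17.65 pos [0.5244 0.2608 0.1807] phi 97.7 tilt [-0.11 -0.13] w 0.824 F [ 0.  -0.5 -0.6]
  SHIFT [ 0.0026 -0.0008  0.1357] TURN -0.005 rows>= 4
```

Request:
send_rows(
  commands=[0.002, -0.001, 0.03, 0, 0.002, -0.001, 0.065, 0, 0.002, -0.001, 0.1, 0, 0.002, -0.001, 0.125, 0, 0.002, -0.001, 0.136, 0],
)

```text
time: 18.07
tool_pos: [0.5214, 0.2603, 0.0419]
orientation: [-2.067, -2.364, 0.012]
wrist_force: [-0.3, -0.8, 0.1]
gripper_width: 0.82
```

Request:
send_rows(
  commands=[0, 0, 0, 0, 0, 0, 0, 0, 0, 0, 0, 0],
)

```text
time: 18.32
tool_pos: [0.5252, 0.2655, 0.0482]
orientation: [2.062, 2.368, 0.006]
wrist_force: [0.9, -0.7, 0.2]
gripper_width: 0.819
```

Request:
send_rows(
  commands=[0, 0, 0, 0, 0, 0, 0, 0, 0, 0, 0, 0, 0, 0, 0, 0, 0, 0, 0, 0],
  gripper=0.0,
  force=30,
)

```text
time: 18.73
tool_pos: [0.5251, 0.2661, 0.0484]
orientation: [2.059, 2.37, 0.006]
wrist_force: [-0.2, -0.0, 6.9]
gripper_width: 0.576
```

Run:
```python
from h import *
go(.523,.263,.045,98)
```

```text
t 18.73 pos [0.5251 0.2661 0.0484] phi 98.01 tilt [0.23 0.1 ] w 0.576 F [-0.2 -0.   6.9]
  SHIFT [-0.0028 -0.0025  0.0034] TURN 0.0 rows>= 1
```

Request:
send_rows(
  commands=[0, 0, -0.02, 0, 0, 0, -0.05, 0, 0, 0, -0.085, 0, 0, 0, -0.115, 0, 0, 0, -0.13, 0],
)

```text
time: 19.15
tool_pos: [0.5249, 0.2666, 0.1807]
orientation: [2.058, 2.37, 0.009]
wrist_force: [0.3, 0.7, -0.4]
gripper_width: 0.575
```

Run:
```python
from h import *
go(.497,.005,.18,100.66)
```

```text
t 19.15 pos [0.5249 0.2666 0.1807] phi 98.04 tilt [0.34 0.16] w 0.575 F [ 0.3  0.7 -0.4]
  SHIFT [-2.551e-01 -6.430e-02 -2.000e-04] TURN -0.046 rows>= 7
```

Request:
send_rows(
  commands=[-0.03, -0.007, -0.005, -0.01, -0.068, -0.017, -0.01, -0.02, -0.106, -0.027, -0.01, -0.03, -0.144, -0.036, -0.01, -0.04, -0.18, -0.045, -0.01, -0.046],
)

```text
time: 19.57
tool_pos: [0.503, 0.0784, 0.1863]
orientation: [2.004, 2.418, -0.001]
wrist_force: [-0.4, -1.1, -0.3]
gripper_width: 0.582
```

Request:
send_rows(
  commands=[-0.03, -0.008, 0.0, 0, -0.06, -0.015, 0.0, 0, -0.073, -0.019, 0, 0, -0.073, -0.019, 0.005, 0, -0.073, -0.019, 0.01, 0],
)

```text
time: 19.98
tool_pos: [0.4985, 0.0047, 0.176]
orientation: [2.008, 2.415, 0.001]
wrist_force: [0.1, 0.9, -1.2]
gripper_width: 0.579
```

Request:
send_rows(
  commands=[0, 0, 0.015, 0, 0, 0, 0.03, 0, 0, 0, 0.04, 0, 0, 0, 0.04, 0, 0, 0, 0.04, 0],
)

```text
time: 20.4
tool_pos: [0.4978, 0.0068, 0.1353]
orientation: [-2.001, -2.419, 0.001]
wrist_force: [0.7, -0.3, -0.4]
gripper_width: 0.574
```

Run:
```python
from h import *
go(.497,.005,.18,100.66)
for n in("scene","top"): grab("11",n)
p,_=load("11","top");crop(p,195,130,295,205,7,"t11")
p,_=load("11","scene");crop(p,200,120,300,220,6,"s11")
s,q,R=st();zf=q[2]-.0484
imgs={n:load("11",n)[0] for n in("scene","top")}
for c in("scene","top"): fit(imgs,box(.05,.05,zf+.03,zf+.094),(q[0],q[1],.186),cams=(c,),rng=4)
fit(imgs,box(.04,.04,zf+.006,zf+.03),(q[0],q[1],.186),cams=("scene",),rng=4)
```

```text
t 20.4 pos [0.4978 0.0068 0.1353] phi 100.8 tilt [-0.12  0.05] w 0.574 F [ 0.7 -0.3 -0.4]
  SHIFT [-0.0016 -0.0012 -0.0447] TURN 0.003 rows>= 2
('scene',) pose [0.4971 0.007  0.1709] deg 9.79 n 74 med|e| 0.19
('top',) pose [0.4992 0.0062 0.186 ] deg 10.66 n 0 med|e| nan
('scene',) pose [0.4842 0.0098 0.1596] deg 9.14 n 50 med|e| 0.43
  return _methods._mean(a, axis=axis, dtype=dtype,
  ret = ret.dtype.type(ret / rcount)
```

View pics/s11.png

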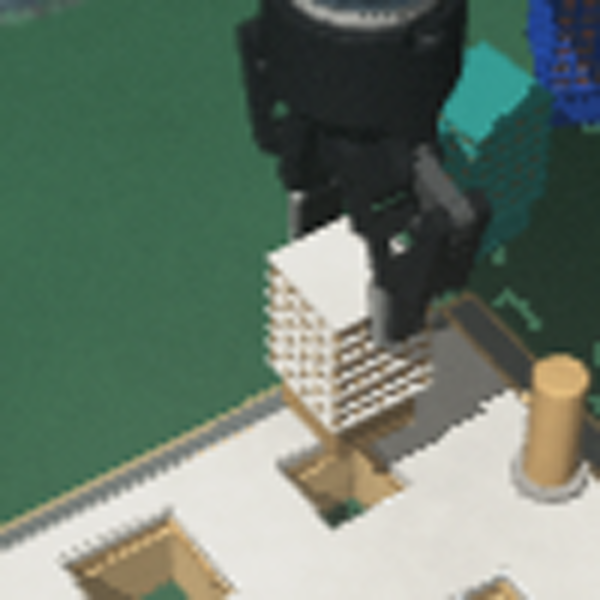

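View pics/t11.png

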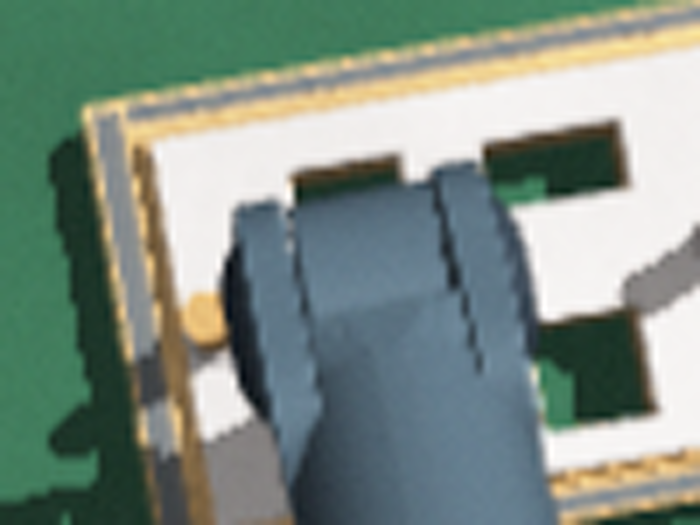

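Run:
```python
from h import *
imgs={n:load("9",n)[0] for n in("scene","top")}
fit(imgs,[(q[0],q[1],.052) for q in box(.19,.28,.052,.052)[:4]],(.5557,-.0346,.186),mode="gray",cams=("scene",),rng=4)
fit(imgs,[(q[0],q[1],.052) for q in box(.19,.28,.052,.052)[:4]],(.5598,-.0368,.186),mode="gray",cams=("top",),rng=4)
p=imgs["scene"];crop(p,180,150,300,250,6,"s9b")
def C(lx,ly,cx,cy): return [(cx+sx*lx/2,cy+sy*ly/2,.052) for sx,sy in((-1,-1),(1,-1),(1,1),(-1,1))]
im=cv2.imread("pics/s9b.png")
for o in [(.0545,.0545,-.05,-.05),(.0345,.0685,.05,-.05),(.0425,.0425,-.05,.05),(.0385,.0545,.05,.05)]:
    u=(proj("scene",pose2(C(*o),.5557,-.0346,.186))-[180,150]+.5)*6
    cv2.polylines(im,[np.round(u).astype(int)],True,(0,0,255),1)
cv2.imwrite("pics/s9b.png",im)
```

```text
('scene',) pose [ 0.5554 -0.0355  0.1823] deg 10.45 n 325 med|e| 0.13
('top',) pose [ 0.5626 -0.0455  0.1883] deg 10.79 n 194 med|e| 0.82
```

View pics/s9b.png

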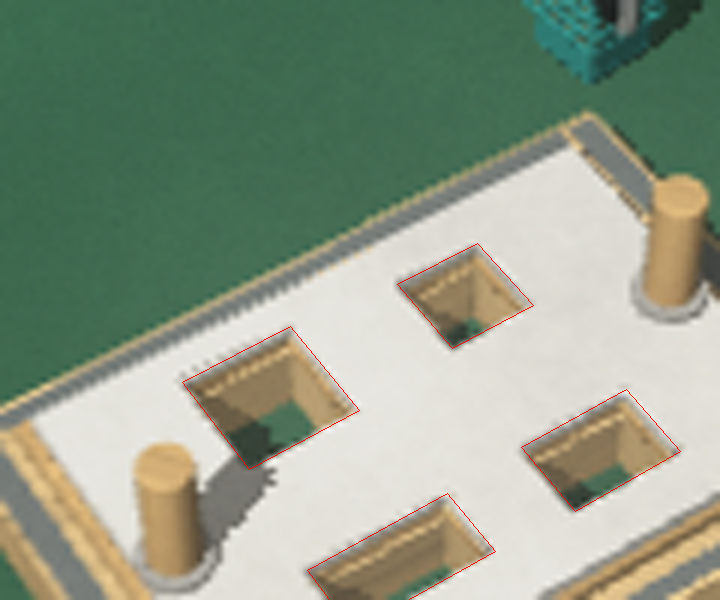

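Request:
send_rows(
  commands=[-0.0018, 0, 0.01, 0, -0.0018, 0, 0.02, 0, -0.0018, 0, 0.026, 0, -0.0018, 0, 0.026, 0, -0.0018, 0, 0.026, 0],
)

```text
time: 20.92
tool_pos: [0.4981, 0.0034, 0.1092]
orientation: [-2.005, -2.417, 0.002]
wrist_force: [0.4, 0.2, -1.0]
gripper_width: 0.578
```

Run:
```python
from h import *
go(.498,.005,.107,100.66)
grab("12","scene");p,_=load("12","scene");crop(p,210,140,290,210,9,"s12")
s,q,R=st();zf=q[2]-.0484
im=cv2.imread("pics/s12.png")
bx,by,ba=.5557,-.0346,.186
cc=pose2([(-.05,.05,0)],bx,by,ba)[0]
# where plug foot (34.4sq) and body bottom would be if centred in opening (scene frame)
for (l,z,col) in ((.0344,zf,(0,0,255)),(.04,zf+.006,(255,0,0)),(.05,zf+.03,(0,255,0)),(.05,zf+.094,(0,255,0)),(.0425,.052,(0,255,255))):
    u=(proj("scene",pose2([(sx*l/2,sy*l/2,z) for sx,sy in((-1,-1),(1,-1),(1,1),(-1,1))],cc[0],cc[1],ba))-[210,140]+.5)*9
    cv2.polylines(im,[np.round(u).astype(int)],True,col,1)
cv2.imwrite("pics/s12.png",im)
```

```text
t 20.92 pos [0.4981 0.0034 0.1092] phi 100.66 tilt [-0.11  0.01] w 0.578 F [ 0.4  0.2 -1. ]
  SHIFT [0.0016 0.0002 0.0022] TURN -0.0 rows>= 1
```

View pics/s12.png

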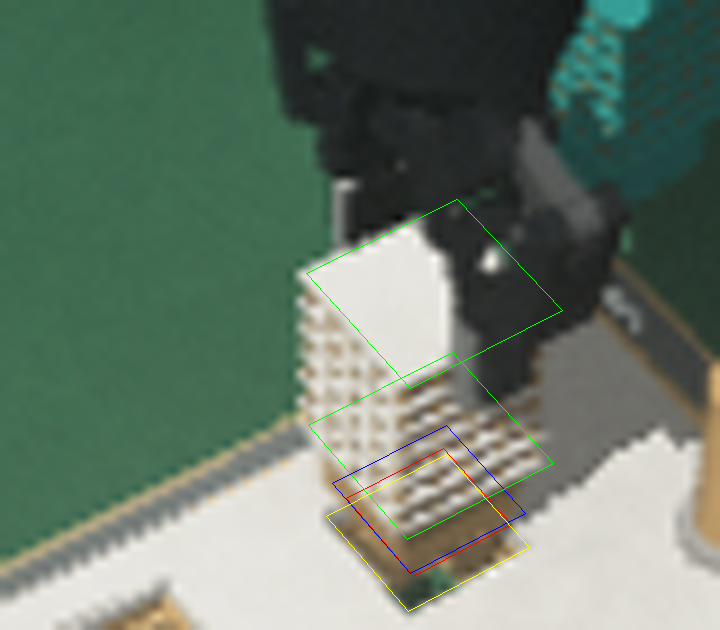

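Request:
send_rows(
  commands=[0.002, 0.001, 0.001, 0, 0.002, 0.001, 0.002, 0, 0.002, 0.001, 0.003, 0, 0.002, 0.001, 0.003, 0, 0.002, 0.001, 0.003, 0],
)

```text
time: 21.38
tool_pos: [0.4995, 0.0056, 0.1072]
orientation: [2.005, 2.418, 0.0]
wrist_force: [0.1, 0.1, 0.3]
gripper_width: 0.579
```

```bash
cat > ov.py <<'E'
from h import *
import sys
# usage: ov.py tag lx ly px py zoff cx cy u0 v0 k bodyh
tag=sys.argv[1];lx,ly,ox,oy,zoff,bh=map(float,sys.argv[2:8]);u0,v0,k=map(int,sys.argv[8:11])
go()
s,q,R=st();zf=q[2]-zoff
grab(tag,"scene");p,_=load(tag,"scene");crop(p,u0,v0,u0+720//k,v0+590//k,k,"s"+tag)
im=cv2.imread(f"pics/s{tag}.png");bx,by,ba=.5557,-.0346,.186
cc=pose2([(ox,oy,0)],bx,by,ba)[0]
for (e,z,col) in ((-.0156,zf,(0,0,255)),(0,zf+.03,(0,255,0)),(0,zf+.03+bh,(0,255,0)),(-.0075,.052,(0,255,255))):
    u=(proj("scene",pose2([(sx*(lx+e)/2,sy*(ly+e)/2,z) for sx,sy in((-1,-1),(1,-1),(1,1),(-1,1))],cc[0],cc[1],ba))-[u0,v0]+.5)*k
    cv2.polylines(im,[np.round(u).astype(int)],True,col,1)
cv2.imwrite(f"pics/s{tag}.png",im)
E
python3 ov.py 13 .05 .05 -.05 .05 .0484 .064 210 140 9
```

```text
t 21.38 pos [0.4995 0.0056 0.1072] phi 100.66 tilt [ 0.01 -0.  ] w 0.579 F [0.1 0.1 0.3]
  SHIFT [0. 0. 0.] TURN -0.0 rows>= 0
```

View pics/s13.png

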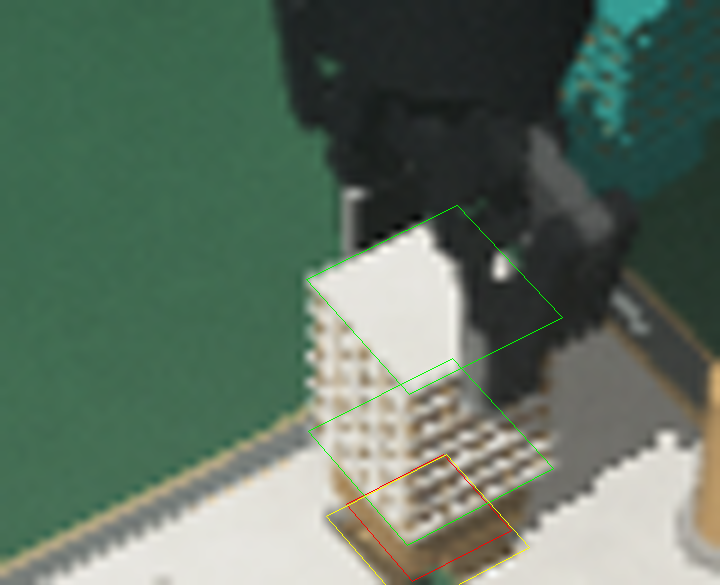

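Aligned with the overlay. Insert: home is TCP z ≈ 0.0704.

Request:
send_rows(
  commands=[0, 0, 0.005, 0, 0, 0, 0.01, 0, 0, 0, 0.014, 0, 0, 0, 0.018, 0, 0, 0, 0.018, 0],
)

```text
time: 21.85
tool_pos: [0.4984, 0.0055, 0.0878]
orientation: [-2.004, -2.417, 0.002]
wrist_force: [0.1, 0.1, -0.3]
gripper_width: 0.577
```

Request:
send_rows(
  commands=[0, 0, 0.004, 0, 0, 0, 0.008, 0, 0, 0, 0.012, 0, 0, 0, 0.014, 0, 0, 0, 0.014, 0],
)

```text
time: 22.27
tool_pos: [0.4992, 0.0056, 0.0745]
orientation: [-2.005, -2.418, 0.0]
wrist_force: [-0.1, -0.1, -0.3]
gripper_width: 0.576
```

Request:
send_rows(
  commands=[0, 0, 0.002, 0, 0, 0, 0.004, 0, 0, 0, 0.005, 0, 0, 0, 0.006, 0, 0, 0, 0.006, 0],
)

```text
time: 22.68
tool_pos: [0.4994, 0.0055, 0.0704]
orientation: [-2.006, -2.418, 0.002]
wrist_force: [-4.8, -0.1, 9.0]
gripper_width: 0.58
```

```bash
python3 ov.py 14 .05 .05 -.05 .05 .0484 .064 210 140 9
```

```text
t 22.68 pos [0.4994 0.0055 0.0704] phi 100.65 tilt [-0.05 -0.06] w 0.58 F [-4.8 -0.1  9. ]
  SHIFT [0. 0. 0.] TURN -0.0 rows>= 0
```

View pics/s14.png

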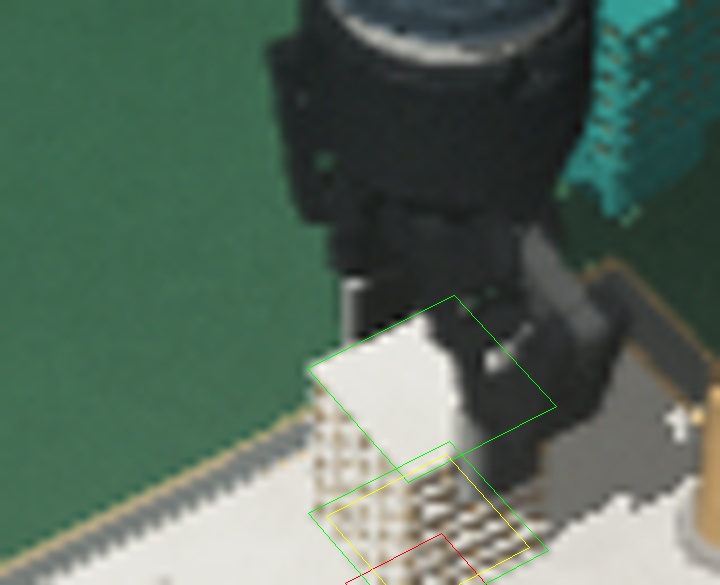

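Request:
send_rows(
  commands=[0, 0, -0.001, 0, 0, 0, -0.001, 0, 0, 0, -0.001, 0, 0, 0, -0.001, 0],
  gripper=0.07,
)

```text
time: 23.07
tool_pos: [0.4998, 0.0057, 0.0701]
orientation: [2.005, 2.418, 0.001]
wrist_force: [-0.3, 0.3, -0.0]
gripper_width: 0.823
```

Request:
send_rows(
  commands=[0, 0, -0.02, 0, 0, 0, -0.045, 0, 0, 0, -0.08, 0, 0, 0, -0.115, 0, 0, 0, -0.12, 0],
)

```text
time: 23.48
tool_pos: [0.5044, 0.0062, 0.1965]
orientation: [1.999, 2.411, 0.012]
wrist_force: [0.7, -0.1, 1.5]
gripper_width: 0.819
```

Run:
```python
from h import *
go(.518,.4398,.19,93)
```

```text
t 23.48 pos [0.5044 0.0062 0.1965] phi 100.66 tilt [ 0.7  -0.02] w 0.819 F [ 0.7 -0.1  1.5]
  SHIFT [0.4236 0.0935 0.0065] TURN 0.134 rows>= 11
```

Request:
send_rows(
  commands=[0.035, 0.008, 0, 0.02, 0.075, 0.017, 0, 0.04, 0.115, 0.026, 0, 0.06, 0.155, 0.035, 0, 0.08, 0.195, 0.044, 0, 0.1],
)

```text
time: 23.9
tool_pos: [0.5066, 0.2069, 0.1899]
orientation: [2.126, 2.313, 0.0]
wrist_force: [1.2, -0.3, -0.9]
gripper_width: 0.819
```

Request:
send_rows(
  commands=[0.04, 0.009, 0, 0.03, 0.08, 0.018, 0, 0.03, 0.12, 0.027, 0, 0.03, 0.16, 0.035, 0, 0.03, 0.19, 0.041, 0, 0.03],
)

```text
time: 24.32
tool_pos: [0.5302, 0.4023, 0.1893]
orientation: [-2.154, -2.284, -0.001]
wrist_force: [-0.1, 1.2, 0.8]
gripper_width: 0.822
```

Run:
```python
from h import *
imgs={n:grab("15",n)[0] for n in("scene","top")}
fit(imgs,box(.046,.062,.03,.09),(.5185,.4424,.07),cams=("scene",),dropz=.031)
fit(imgs,box(.046,.062,.03,.09),(.5224,.4426,.07),cams=("top",),dropz=.031)
go(.518,.4398,.19,93)
p=imgs["scene"]; crop(p,180,80,440,275,3,"s15")
```

```text
('scene',) pose [0.5184 0.4426 0.1006] deg 5.77 n 61 med|e| 0.26
('top',) pose [ 0.5213  0.4214 -0.0989] deg -5.66 n 28 med|e| 0.47
t 24.42 pos [0.5277 0.4065 0.1895] phi 93.75 tilt [-0.16  0.37] w 0.822 F [-1.2  0.2 -0.1]
  SHIFT [ 0.0338 -0.0075 -0.0003] TURN 0.013 rows>= 1
```

View pics/s15.png

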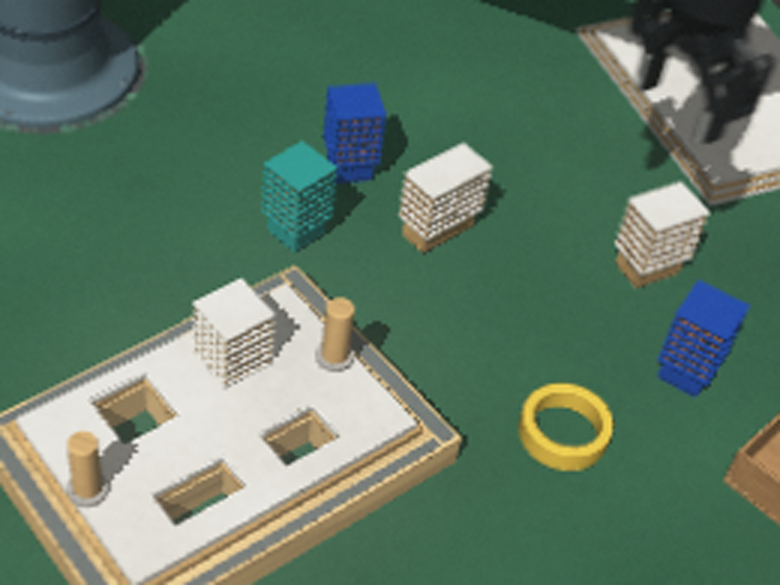

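Tower c is home on its shoulder. Go over d at phi 93.

Request:
send_rows(
  commands=[0.015, -0.004, 0, 0.013, 0.03, -0.0075, 0, 0.013, 0.034, -0.0075, 0, 0.013, 0.034, -0.0075, 0, 0.013, 0.034, -0.0075, 0, 0.013],
)

```text
time: 24.83
tool_pos: [0.5222, 0.4306, 0.1897]
orientation: [2.173, 2.268, -0.001]
wrist_force: [0.1, -0.4, 0.2]
gripper_width: 0.818
```

Run:
```python
from h import *
go(.518,.4398,.19,93)
```

```text
t 24.83 pos [0.5222 0.4306 0.1897] phi 92.45 tilt [ 0.01 -0.08] w 0.818 F [ 0.1 -0.4  0.2]
  SHIFT [ 0.0094 -0.0038 -0.0003] TURN -0.01 rows>= 1
```

Request:
send_rows(
  commands=[0.0085, -0.0035, 0.01, -0.01, 0.0085, -0.0035, 0.02, -0.01, 0.0085, -0.0035, 0.03, -0.01, 0.0085, -0.0035, 0.05, -0.01, 0.0085, -0.0035, 0.05, -0.01],
)

```text
time: 25.25
tool_pos: [0.5158, 0.4365, 0.1344]
orientation: [-2.162, -2.279, 0.015]
wrist_force: [0.3, -1.0, -1.4]
gripper_width: 0.821
```

Run:
```python
from h import *
go(.518,.4398,.045,93)
```

```text
t 25.25 pos [0.5158 0.4365 0.1344] phi 93.03 tilt [-0.37 -0.38] w 0.821 F [ 0.3 -1.  -1.4]
  SHIFT [0.0037 0.003  0.0894] TURN 0.0 rows>= 3
```

Request:
send_rows(
  commands=[0, 0, 0.025, 0, 0, 0, 0.055, 0, 0, 0, 0.08, 0, 0, 0, 0.093, 0, 0, 0, 0.093, 0],
)

```text
time: 25.67
tool_pos: [0.5157, 0.4368, 0.0426]
orientation: [-2.162, -2.279, 0.013]
wrist_force: [-0.4, 0.1, -0.1]
gripper_width: 0.819
```

Request:
send_rows(
  commands=[0, 0, 0, 0, 0, 0, 0, 0, 0, 0, 0, 0],
)

```text
time: 25.92
tool_pos: [0.5192, 0.4417, 0.0496]
orientation: [2.162, 2.279, 0.007]
wrist_force: [-0.1, -0.3, 0.2]
gripper_width: 0.82
```

Run:
```python
from h import *
go(.518,.4398,.045,93)
```

```text
t 25.92 pos [0.5192 0.4417 0.0496] phi 93.04 tilt [0.17 0.17] w 0.82 F [-0.1 -0.3  0.2]
  SHIFT [-0.0018 -0.0013  0.0046] TURN 0.001 rows>= 1
```

Request:
send_rows(
  commands=[-0.002, -0.001, 0.003, 0, -0.002, -0.001, 0.003, 0, -0.002, -0.001, 0.003, 0],
)

```text
time: 26.17
tool_pos: [0.5173, 0.4379, 0.0447]
orientation: [2.162, 2.279, 0.001]
wrist_force: [-0.0, 0.1, -0.5]
gripper_width: 0.818
```

Request:
send_rows(
  commands=[0, 0, 0, 0, 0, 0, 0, 0, 0, 0, 0, 0, 0, 0, 0, 0, 0, 0, 0, 0],
  gripper=0.0,
  force=30,
)

```text
time: 26.58
tool_pos: [0.5175, 0.4384, 0.0445]
orientation: [2.162, 2.279, 0.002]
wrist_force: [0.4, -0.3, 1.9]
gripper_width: 0.535
```

Request:
send_rows(
  commands=[0, 0, 0, 0, 0, 0, 0, 0],
)

```text
time: 26.75
tool_pos: [0.5175, 0.4384, 0.0445]
orientation: [2.162, 2.279, 0.002]
wrist_force: [1.8, -0.1, 2.1]
gripper_width: 0.536
```

Request:
send_rows(
  commands=[0, 0, -0.02, 0, 0, 0, -0.05, 0, 0, 0, -0.085, 0, 0, 0, -0.12, 0, 0, 0, -0.14, 0],
)

```text
time: 27.17
tool_pos: [0.5176, 0.4394, 0.1879]
orientation: [-2.161, -2.28, -0.006]
wrist_force: [1.3, 1.4, 0.8]
gripper_width: 0.535
```

Run:
```python
from h import *
go(.597,.0196,.185,100.66)
```

```text
t 27.17 pos [0.5176 0.4394 0.1879] phi 93.06 tilt [0.15 0.17] w 0.535 F [1.3 1.4 0.8]
  SHIFT [-0.4234  0.0569  0.0019] TURN -0.133 rows>= 11
```

Request:
send_rows(
  commands=[-0.03, 0.004, 0, -0.02, -0.07, 0.009, 0, -0.04, -0.11, 0.014, 0, -0.06, -0.15, 0.02, 0, -0.08, -0.19, 0.025, 0, -0.1],
)

```text
time: 27.58
tool_pos: [0.5514, 0.2475, 0.1833]
orientation: [-2.043, -2.386, 0.002]
wrist_force: [0.7, 0.1, 0.6]
gripper_width: 0.539
```

Request:
send_rows(
  commands=[-0.04, 0.0, 0, -0.01, -0.08, 0.002, 0, -0.02, -0.12, 0.003, 0, -0.033, -0.16, 0.005, 0, -0.033, -0.18, 0.008, 0, -0.033],
)

```text
time: 28.0
tool_pos: [0.5874, 0.0648, 0.1829]
orientation: [2.014, 2.409, -0.008]
wrist_force: [0.8, -1.7, -0.4]
gripper_width: 0.537
```

Run:
```python
from h import *
go(.597,.0196,.185,100.66)
```

```text
t 28.0 pos [0.5874 0.0648 0.1829] phi 100.22 tilt [-0.12 -0.27] w 0.537 F [ 0.8 -1.7 -0.4]
  SHIFT [-0.0462  0.0015 -0.0019] TURN -0.008 rows>= 2
```

Request:
send_rows(
  commands=[-0.02, 0.001, 0, -0.008, -0.037, 0.0015, 0, -0.008, -0.0455, 0.0015, 0, -0.008, -0.0455, 0.0015, 0.01, -0.008, -0.0455, 0.0015, 0.03, -0.008],
)

```text
time: 28.42
tool_pos: [0.5993, 0.0294, 0.1557]
orientation: [1.995, 2.423, 0.006]
wrist_force: [1.4, 0.4, -0.3]
gripper_width: 0.537
```

Request:
send_rows(
  commands=[0, 0, 0.02, 0, 0, 0, 0.04, 0, 0, 0, 0.047, 0, 0, 0, 0.047, 0, 0, 0, 0.047, 0],
)

```text
time: 28.83
tool_pos: [0.5967, 0.03, 0.1067]
orientation: [-1.993, -2.427, 0.0]
wrist_force: [0.8, 0.4, 0.4]
gripper_width: 0.536
```

```bash
python3 ov.py 16 .046 .062 .05 .05 .0445 .06 230 150 9
```

```text
t 28.83 pos [0.5967 0.03   0.1067] phi 101.23 tilt [-0.07  0.05] w 0.536 F [0.8 0.4 0.4]
  SHIFT [0. 0. 0.] TURN -0.0 rows>= 0
```

View pics/s16.png

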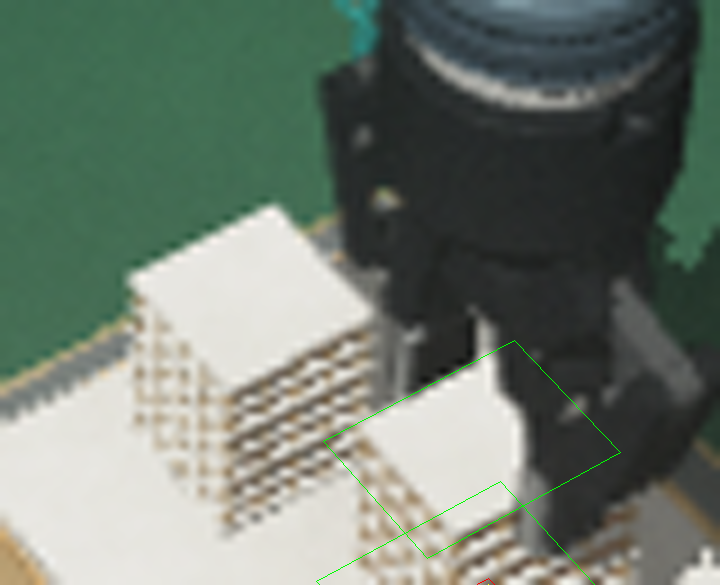

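Request:
send_rows(
  commands=[-0.005, -0.001, 0, 0.01, -0.0102, -0.0017, 0, 0.01, -0.0102, -0.0017, 0, 0.01, -0.0102, -0.0017, 0, 0.01, -0.0102, -0.0017, 0, 0.01],
)

```text
time: 29.3
tool_pos: [0.5979, 0.0178, 0.1076]
orientation: [2.009, 2.415, 0.001]
wrist_force: [-0.7, -0.1, -0.7]
gripper_width: 0.537
```

```bash
python3 ov.py 17 .046 .062 .05 .05 .0445 .06 230 160 9
```

```text
t 29.3 pos [0.5979 0.0178 0.1076] phi 100.49 tilt [ 0.05 -0.  ] w 0.537 F [-0.7 -0.1 -0.7]
  SHIFT [0. 0. 0.] TURN -0.0 rows>= 0
```

View pics/s17.png

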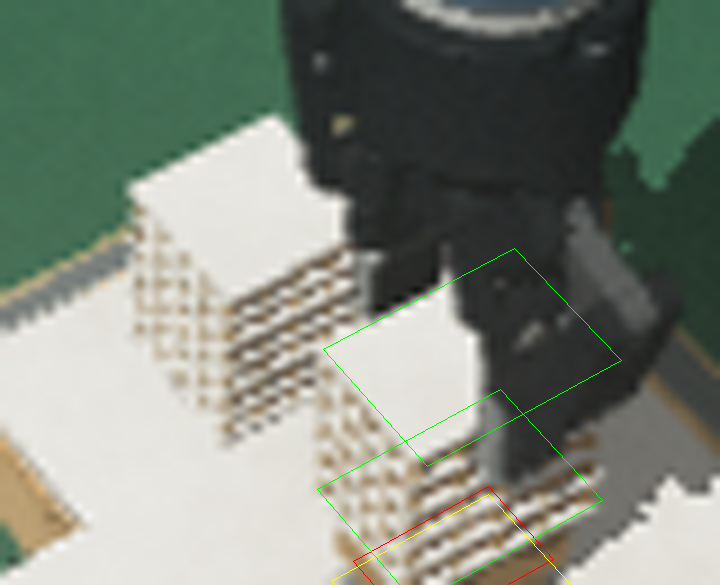

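Request:
send_rows(
  commands=[0.002, 0.0005, 0.002, 0, 0.002, 0.0005, 0.002, 0, 0.002, 0.0005, 0.002, 0, 0.002, 0.0005, 0.002, 0, 0.002, 0.0005, 0.002, 0],
)

```text
time: 29.77
tool_pos: [0.5977, 0.0204, 0.105]
orientation: [-2.008, -2.416, 0.0]
wrist_force: [0.4, 0.0, -0.2]
gripper_width: 0.537
```

```bash
python3 ov.py 18 .046 .062 .05 .05 .0445 .06 245 180 10
```

```text
t 29.77 pos [0.5977 0.0204 0.105 ] phi 100.56 tilt [-0.01  0.  ] w 0.537 F [ 0.4  0.  -0.2]
  SHIFT [0. 0. 0.] TURN -0.0 rows>= 0
```

View pics/s18.png

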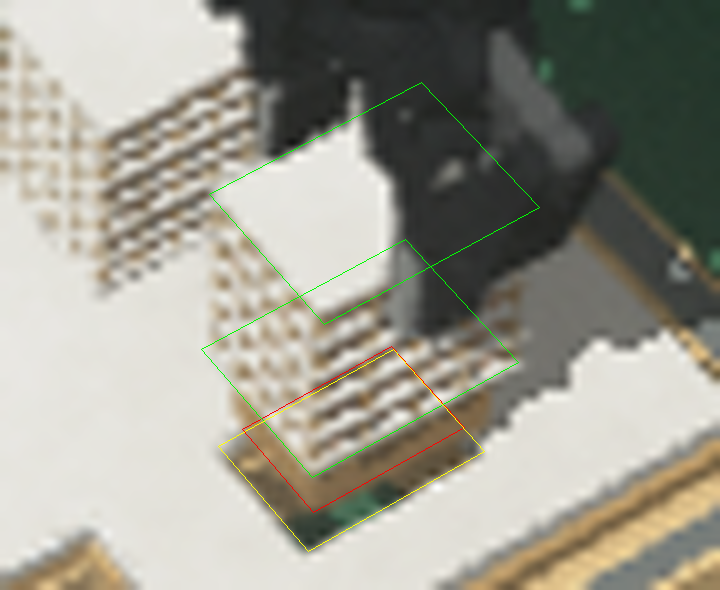

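Request:
send_rows(
  commands=[0, 0.0005, 0.005, 0, 0, 0.0005, 0.01, 0, 0, 0.0005, 0.014, 0, 0, 0.0005, 0.018, 0, 0, 0.0005, 0.018, 0],
)

```text
time: 30.23
tool_pos: [0.597, 0.0202, 0.0855]
orientation: [-2.007, -2.415, 0.002]
wrist_force: [0.1, -0.4, 0.3]
gripper_width: 0.532
```

Request:
send_rows(
  commands=[0, 0, 0.004, 0, 0, 0, 0.008, 0, 0, 0, 0.012, 0, 0, 0, 0.015, 0, 0, 0, 0.015, 0],
)

```text
time: 30.65
tool_pos: [0.5971, 0.0202, 0.0706]
orientation: [-2.007, -2.415, 0.002]
wrist_force: [-2.7, -0.0, -0.9]
gripper_width: 0.528
```

Request:
send_rows(
  commands=[0, 0, 0.002, 0, 0, 0, 0.004, 0, 0, 0, 0.005, 0, 0, 0, 0.006, 0, 0, 0, 0.007, 0],
)

```text
time: 31.07
tool_pos: [0.5981, 0.0205, 0.0659]
orientation: [-2.008, -2.416, 0.001]
wrist_force: [-3.6, -0.2, 5.1]
gripper_width: 0.53
```

Request:
send_rows(
  commands=[0, 0, 0, 0, 0, 0, 0, 0],
)

```text
time: 31.23
tool_pos: [0.5982, 0.0205, 0.0658]
orientation: [-2.008, -2.416, 0.001]
wrist_force: [-5.1, -1.4, 5.0]
gripper_width: 0.529
```

Request:
send_rows(
  commands=[0, 0, -0.001, 0, 0, 0, -0.001, 0, 0, 0, -0.001, 0, 0, 0, -0.001, 0],
  gripper=0.07,
)

```text
time: 31.57
tool_pos: [0.5996, 0.0206, 0.0665]
orientation: [2.007, 2.415, 0.004]
wrist_force: [-0.4, 0.2, -0.3]
gripper_width: 0.824
```

Request:
send_rows(
  commands=[0, 0, -0.02, 0, 0, 0, -0.045, 0, 0, 0, -0.08, 0, 0, 0, -0.115, 0, 0, 0, -0.13, 0],
)

```text
time: 31.98
tool_pos: [0.6019, 0.0212, 0.2016]
orientation: [2.003, 2.411, 0.01]
wrist_force: [1.5, 1.3, 1.1]
gripper_width: 0.819
```

Run:
```python
from h import *
go(.393,.274,.2,103)
```

```text
t 31.98 pos [0.6019 0.0212 0.2016] phi 100.55 tilt [0.54 0.04] w 0.819 F [1.5 1.3 1.1]
  SHIFT [ 2.868e-01 -1.591e-01 -2.000e-04] TURN -0.043 rows>= 8
```

Request:
send_rows(
  commands=[0.03, -0.016, 0, -0.02, 0.062, -0.034, 0, -0.04, 0.095, -0.052, 0, -0.043, 0.128, -0.07, 0, -0.043, 0.16, -0.088, 0, -0.043],
)

```text
time: 32.4
tool_pos: [0.4818, 0.1632, 0.1964]
orientation: [1.955, 2.458, 0.003]
wrist_force: [-0.6, 0.9, -0.3]
gripper_width: 0.819
```

Request:
send_rows(
  commands=[0.035, -0.019, 0, 0, 0.07, -0.038, 0, 0, 0.1, -0.055, 0, 0, 0.122, -0.067, 0, 0, 0.127, -0.071, 0, 0],
)

```text
time: 32.82
tool_pos: [0.3811, 0.2743, 0.1967]
orientation: [-1.944, -2.467, -0.004]
wrist_force: [-0.3, 0.8, 0.2]
gripper_width: 0.819
```

Request:
send_rows(
  commands=[0, 0, 0, 0, 0, 0, 0, 0, 0, 0, 0, 0],
)

```text
time: 33.07
tool_pos: [0.3864, 0.2677, 0.196]
orientation: [1.959, 2.455, 0.0]
wrist_force: [-0.2, 0.6, 0.8]
gripper_width: 0.82
```

Run:
```python
from h import *
go(.393,.274,.2,103)
imgs={n:grab("19",n)[0] for n in("scene","top")}
p=imgs["scene"]; crop(p,180,80,440,275,3,"s19")
```

```text
t 33.07 pos [0.3864 0.2677 0.196 ] phi 102.82 tilt [ 0.04 -0.01] w 0.82 F [-0.2  0.6  0.8]
  SHIFT [ 0.0047  0.0079 -0.004 ] TURN -0.003 rows>= 1
```

View pics/s19.png

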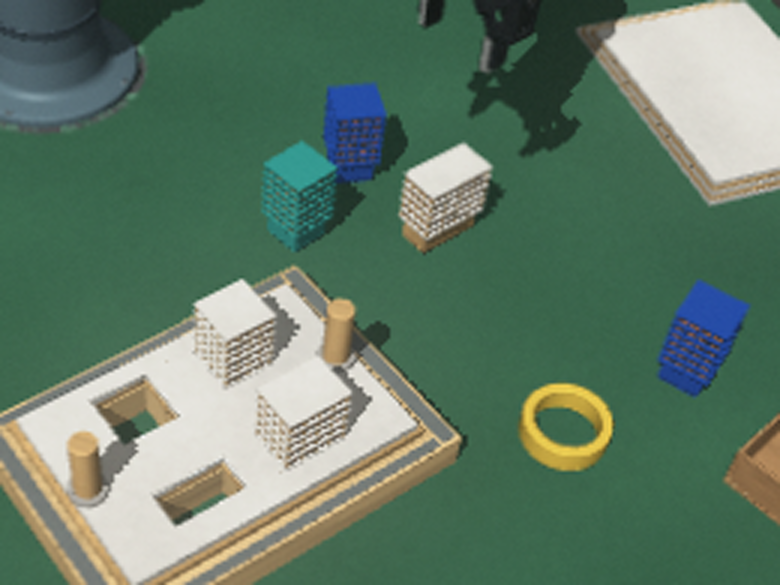

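Run:
```python
from h import *
imgs={n:load("19",n)[0] for n in("scene","top")}
fit(imgs,box(.042,.076,.03,.086),(.393,.2766,.23),cams=("scene",),dropz=.031)
print((proj("scene",[.3864,.2677,.196])-[180,80]+.5)*3)
```

```text
('scene',) pose [0.3926 0.2766 0.2404] deg 13.77 n 61 med|e| 0.2
[[453.31849433  77.98214716]]
```

Request:
send_rows(
  commands=[0.0047, 0.008, 0.01, 0, 0.0047, 0.008, 0.02, 0, 0.0047, 0.008, 0.03, 0, 0.0047, 0.008, 0.045, 0, 0.0047, 0.008, 0.05, 0],
)

```text
time: 33.58
tool_pos: [0.3899, 0.2736, 0.1434]
orientation: [-1.956, -2.456, 0.007]
wrist_force: [-0.4, -0.9, 0.0]
gripper_width: 0.819
```

Run:
```python
from h import *
go(.393,.274,.043,103)
```

```text
t 33.58 pos [0.3899 0.2736 0.1434] phi 102.95 tilt [-0.25 -0.14] w 0.819 F [-0.4 -0.9  0. ]
  SHIFT [-0.0002  0.0036  0.1003] TURN -0.001 rows>= 3
```

Request:
send_rows(
  commands=[0, 0.001, 0.025, 0, 0, 0.001, 0.055, 0, 0, 0.001, 0.08, 0, 0, 0.001, 0.1, 0, 0, 0.001, 0.1, 0],
)

```text
time: 34.0
tool_pos: [0.3888, 0.2727, 0.0419]
orientation: [-1.954, -2.456, 0.014]
wrist_force: [-0.3, -0.6, -0.8]
gripper_width: 0.815
```

Request:
send_rows(
  commands=[0, 0, 0, 0, 0, 0, 0, 0, 0, 0, 0, 0],
)

```text
time: 34.25
tool_pos: [0.3937, 0.2768, 0.0477]
orientation: [1.955, 2.458, 0.005]
wrist_force: [-0.2, -0.1, 0.1]
gripper_width: 0.823
```

Run:
```python
from h import *
go(.393,.274,.043,103)
```

```text
t 34.25 pos [0.3937 0.2768 0.0477] phi 103.0 tilt [0.16 0.09] w 0.823 F [-0.2 -0.1  0.1]
  SHIFT [-0.0026 -0.0013  0.0047] TURN 0.0 rows>= 1
```

Request:
send_rows(
  commands=[-0.0025, -0.001, 0.004, 0, -0.0025, -0.001, 0.004, 0, -0.0025, -0.001, 0.004, 0],
)

```text
time: 34.5
tool_pos: [0.3923, 0.2729, 0.0425]
orientation: [1.956, 2.458, 0.001]
wrist_force: [0.3, -0.5, -0.3]
gripper_width: 0.823
```

Request:
send_rows(
  commands=[0, 0, 0, 0, 0, 0, 0, 0, 0, 0, 0, 0, 0, 0, 0, 0, 0, 0, 0, 0],
  gripper=0.0,
  force=30,
)

```text
time: 34.92
tool_pos: [0.3925, 0.2736, 0.0425]
orientation: [1.955, 2.459, 0.002]
wrist_force: [0.6, 0.3, 2.5]
gripper_width: 0.486
```

Request:
send_rows(
  commands=[0, 0, 0, 0, 0, 0, 0, 0],
)

```text
time: 35.08
tool_pos: [0.3926, 0.2736, 0.0425]
orientation: [1.955, 2.458, 0.002]
wrist_force: [0.3, -0.7, 4.8]
gripper_width: 0.487
```

Request:
send_rows(
  commands=[0, 0, -0.02, 0, 0, 0, -0.05, 0, 0, 0, -0.085, 0, 0, 0, -0.12, 0, 0, 0, -0.15, 0],
)

```text
time: 35.5
tool_pos: [0.3911, 0.2731, 0.1933]
orientation: [-1.954, -2.459, 0.001]
wrist_force: [0.7, 0.4, -1.1]
gripper_width: 0.484
```

Run:
```python
from h import *
go(.6163,-.0772,.19,100.66)
```

```text
t 35.5 pos [0.3911 0.2731 0.1933] phi 103.04 tilt [-0.06 -0.01] w 0.484 F [ 0.7  0.4 -1.1]
  SHIFT [-0.3921  0.1403  0.0031] TURN 0.042 rows>= 10
```

Request:
send_rows(
  commands=[-0.03, 0.011, 0, 0.01, -0.068, 0.024, 0, 0.02, -0.106, 0.038, 0, 0.03, -0.144, 0.052, 0, 0.04, -0.182, 0.065, 0, 0.042],
)

```text
time: 35.92
tool_pos: [0.4961, 0.1087, 0.1915]
orientation: [-2.006, -2.417, 0.002]
wrist_force: [0.8, -0.3, -1.4]
gripper_width: 0.488
```

Request:
send_rows(
  commands=[-0.038, 0.014, 0, 0, -0.076, 0.027, 0, 0, -0.114, 0.041, 0, 0, -0.152, 0.054, 0, 0, -0.18, 0.064, 0, 0],
)

```text
time: 36.33
tool_pos: [0.5924, -0.0593, 0.1907]
orientation: [-2.011, -2.413, 0.004]
wrist_force: [0.5, 0.4, -1.0]
gripper_width: 0.487
```

Request:
send_rows(
  commands=[0, 0, 0, 0, 0, 0, 0, 0, 0, 0, 0, 0],
)

```text
time: 36.58
tool_pos: [0.5911, -0.0535, 0.1909]
orientation: [-2.004, -2.415, 0.001]
wrist_force: [-0.1, 0.4, -1.0]
gripper_width: 0.484
```

Run:
```python
from h import *
go(.6163,-.0772,.19,100.66)
```

```text
t 36.58 pos [ 0.5911 -0.0535  0.1909] phi 100.64 tilt [-0.15  0.1 ] w 0.484 F [-0.1  0.4 -1. ]
  SHIFT [-0.028   0.0204  0.0008] TURN -0.0 rows>= 1
```

Request:
send_rows(
  commands=[-0.014, 0.01, 0, 0, -0.027, 0.02, 0, 0, -0.027, 0.0205, 0.02, 0, -0.027, 0.0205, 0.05, 0, -0.027, 0.0205, 0.07, 0],
)

```text
time: 37.0
tool_pos: [0.6161, -0.0745, 0.1204]
orientation: [-2.001, -2.419, 0.0]
wrist_force: [0.4, 0.1, -1.9]
gripper_width: 0.486
```

Request:
send_rows(
  commands=[0, 0, 0.01, 0, 0, 0, 0.015, 0, 0, 0, 0.015, 0, 0, 0, 0.015, 0],
)

```text
time: 37.33
tool_pos: [0.6181, -0.0763, 0.1082]
orientation: [2.004, 2.418, 0.002]
wrist_force: [0.3, 0.7, -0.2]
gripper_width: 0.488
```

```bash
python3 ov.py 20 .042 .076 .05 -.05 .0425 .056 210 195 10
```

```text
t 37.33 pos [ 0.6181 -0.0763  0.1082] phi 100.69 tilt [0.09 0.01] w 0.488 F [ 0.3  0.7 -0.2]
  SHIFT [0. 0. 0.] TURN -0.0 rows>= 0
```

View pics/s20.png

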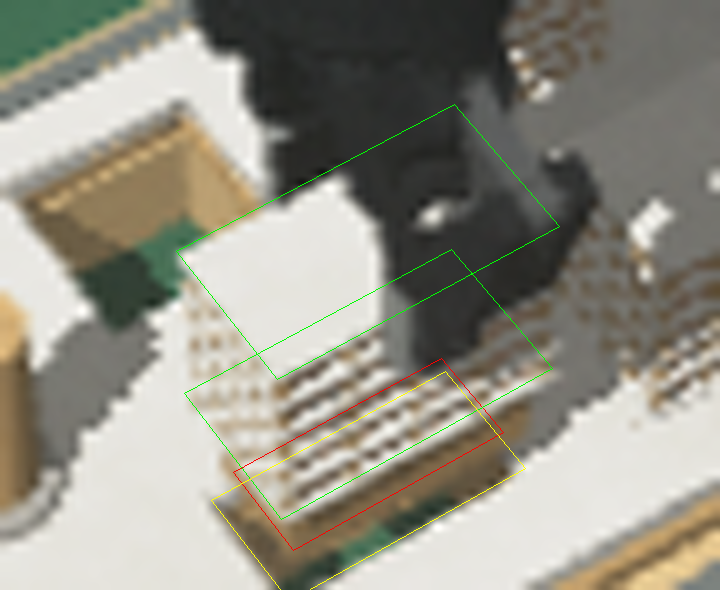

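Request:
send_rows(
  commands=[-0.0004, -0.0012, 0.005, 0, -0.0004, -0.0012, 0.01, 0, -0.0004, -0.0012, 0.014, 0, -0.0004, -0.0012, 0.018, 0, -0.0004, -0.0012, 0.018, 0],
)

```text
time: 37.8
tool_pos: [0.6153, -0.078, 0.0879]
orientation: [-2.006, -2.416, 0.002]
wrist_force: [-0.4, -0.4, -0.8]
gripper_width: 0.482
```

Request:
send_rows(
  commands=[0, 0, 0.004, 0, 0, 0, 0.008, 0, 0, 0, 0.012, 0, 0, 0, 0.015, 0, 0, 0, 0.015, 0],
)

```text
time: 38.22
tool_pos: [0.615, -0.0778, 0.0727]
orientation: [-2.005, -2.415, 0.002]
wrist_force: [-3.3, -0.4, -2.5]
gripper_width: 0.489
```

Request:
send_rows(
  commands=[0, 0, 0.003, 0, 0, 0, 0.006, 0, 0, 0, 0.008, 0, 0, 0, 0.009, 0, 0, 0, 0.01, 0],
)

```text
time: 38.63
tool_pos: [0.616, -0.0774, 0.0645]
orientation: [-2.006, -2.417, 0.001]
wrist_force: [-6.4, 1.2, 4.8]
gripper_width: 0.486
```

Request:
send_rows(
  commands=[0, 0, 0, 0, 0, 0, 0, 0],
)

```text
time: 38.8
tool_pos: [0.616, -0.0774, 0.0645]
orientation: [-2.006, -2.417, 0.0]
wrist_force: [-5.7, 2.3, 4.4]
gripper_width: 0.483
```

Request:
send_rows(
  commands=[0, -0.001, 0, 0, 0, -0.001, 0, 0, 0, -0.001, 0, 0],
)

```text
time: 39.05
tool_pos: [0.6159, -0.0774, 0.0645]
orientation: [2.006, 2.417, 0.002]
wrist_force: [-4.2, 2.6, 4.4]
gripper_width: 0.487
```

Request:
send_rows(
  commands=[0, 0, -0.001, 0, 0, 0, -0.001, 0, 0, 0, -0.001, 0, 0, 0, -0.001, 0],
  gripper=0.065,
)

```text
time: 39.38
tool_pos: [0.6164, -0.0792, 0.0653]
orientation: [2.007, 2.414, 0.002]
wrist_force: [-0.5, 0.2, -0.3]
gripper_width: 0.761
```

Request:
send_rows(
  commands=[0, 0, -0.02, 0, 0, 0, -0.045, 0, 0, 0, -0.08, 0, 0, 0, -0.115, 0, 0, 0, -0.13, 0],
)

```text
time: 39.8
tool_pos: [0.6189, -0.0785, 0.2007]
orientation: [2.002, 2.41, 0.008]
wrist_force: [1.0, 0.1, 0.6]
gripper_width: 0.761
```

Run:
```python
from h import *
go(.579,-.1600,.19,90)
imgs={n:grab("21",n)[0] for n in("scene","top")}
p=imgs["scene"]; crop(p,150,130,350,280,4,"s21")
```

```text
t 39.8 pos [ 0.6189 -0.0785  0.2007] phi 100.57 tilt [ 0.54 -0.07] w 0.761 F [1.  0.1 0.6]
  SHIFT [-0.0727 -0.0543  0.0104] TURN 0.184 rows>= 3
```

View pics/s21.png

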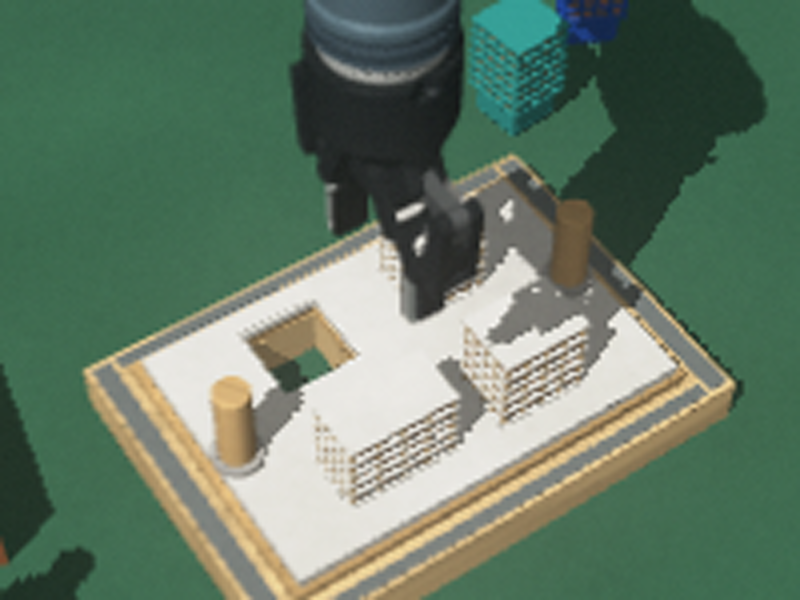

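Request:
send_rows(
  commands=[-0.025, -0.018, 0, 0.06, -0.05, -0.036, 0, 0.12, -0.072, -0.053, 0, 0.184, -0.072, -0.053, 0.005, 0.184, -0.072, -0.053, 0.01, 0.184],
  gripper=0.055,
)

```text
time: 40.32
tool_pos: [0.575, -0.1623, 0.1837]
orientation: [-2.227, -2.216, 0.003]
wrist_force: [0.0, -0.1, -0.0]
gripper_width: 0.642
```

Request:
send_rows(
  commands=[0, 0, 0, 0, 0, 0, 0, 0, 0, 0, 0, 0],
)

```text
time: 40.57
tool_pos: [0.577, -0.1566, 0.1847]
orientation: [-2.216, -2.226, -0.001]
wrist_force: [-0.0, -0.1, 0.4]
gripper_width: 0.645
```

Run:
```python
from h import *
go(.579,-.1600,.068,90)
```

```text
t 40.57 pos [ 0.577  -0.1566  0.1847] phi 90.25 tilt [-0.01  0.07] w 0.645 F [-0.  -0.1  0.4]
  SHIFT [-0.0035  0.002   0.1167] TURN 0.004 rows>= 3
```

Request:
send_rows(
  commands=[-0.003, 0.001, 0.03, 0, -0.003, 0.001, 0.06, 0, -0.003, 0.001, 0.09, 0, -0.003, 0.001, 0.105, 0, -0.003, 0.001, 0.115, 0],
)

```text
time: 40.98
tool_pos: [0.5762, -0.1599, 0.0674]
orientation: [-2.215, -2.222, 0.002]
wrist_force: [0.3, 0.3, 0.2]
gripper_width: 0.643
```

Request:
send_rows(
  commands=[0, 0, 0, 0, 0, 0, 0, 0, 0, 0, 0, 0],
)

```text
time: 41.23
tool_pos: [0.5793, -0.1614, 0.0718]
orientation: [2.217, 2.222, 0.003]
wrist_force: [-0.6, 0.1, 0.4]
gripper_width: 0.644
```

Run:
```python
from h import *
go(.579,-.1600,.068,90)
```

```text
t 41.23 pos [ 0.5793 -0.1614  0.0718] phi 90.11 tilt [ 0.19 -0.03] w 0.644 F [-0.6  0.1  0.4]
  SHIFT [ 0.0014 -0.0004  0.0038] TURN 0.002 rows>= 1
```

Request:
send_rows(
  commands=[0, 0, 0.0, 0, 0, 0, 0, 0, 0, 0, 0, 0, 0, 0, 0, 0, 0, 0, 0, 0],
  gripper=0.0,
  force=60,
)

```text
time: 41.65
tool_pos: [0.5791, -0.162, 0.0716]
orientation: [2.218, 2.22, 0.003]
wrist_force: [0.8, -0.0, 5.1]
gripper_width: 0.257
```

Request:
send_rows(
  commands=[0, 0, -0.004, 0, 0, 0, -0.008, 0, 0, 0, -0.014, 0, 0, 0, -0.02, 0, 0, 0, -0.03, 0],
)

```text
time: 42.07
tool_pos: [0.5757, -0.1614, 0.0994]
orientation: [-2.218, -2.22, 0.003]
wrist_force: [-1.4, -0.8, -1.6]
gripper_width: 0.256
```

Request:
send_rows(
  commands=[0, 0, -0.02, 0, 0, 0, -0.04, 0, 0, 0, -0.065, 0, 0, 0, -0.09, 0, 0, 0, -0.095, 0],
)

```text
time: 42.48
tool_pos: [0.58, -0.1621, 0.2005]
orientation: [2.216, 2.218, 0.005]
wrist_force: [0.3, 0.2, -0.1]
gripper_width: 0.255
```

Run:
```python
from h import *
go(.4525,-.3405,.195,90)
```

```text
t 42.48 pos [ 0.58   -0.1621  0.2005] phi 90.06 tilt [ 0.4  -0.14] w 0.255 F [ 0.3  0.2 -0.1]
  SHIFT [-0.1783 -0.1277  0.0051] TURN 0.001 rows>= 6
```

Request:
send_rows(
  commands=[-0.025, -0.018, 0, 0, -0.055, -0.039, 0, 0, -0.085, -0.061, 0, 0, -0.115, -0.082, 0, 0, -0.145, -0.104, 0, 0],
)

```text
time: 42.9
tool_pos: [0.4715, -0.3074, 0.1944]
orientation: [-2.218, -2.222, 0.001]
wrist_force: [0.4, -0.2, -1.9]
gripper_width: 0.25
```

Request:
send_rows(
  commands=[-0.02, -0.014, 0, 0, -0.035, -0.024, 0, 0, -0.035, -0.024, 0, 0, -0.035, -0.024, 0, 0, -0.035, -0.024, 0, 0],
)

```text
time: 43.32
tool_pos: [0.45, -0.3403, 0.1946]
orientation: [-2.218, -2.223, -0.001]
wrist_force: [0.5, -0.8, -1.6]
gripper_width: 0.255
```

Run:
```python
from h import *
go(.452,-.3423,.19,90)
```

```text
t 43.32 pos [ 0.45   -0.3403  0.1946] phi 90.13 tilt [-0.02  0.1 ] w 0.255 F [ 0.5 -0.8 -1.6]
  SHIFT [-0.0021  0.002   0.0046] TURN 0.002 rows>= 1
```

Request:
send_rows(
  commands=[-0.002, 0.002, 0.01, 0, -0.002, 0.002, 0.025, 0, -0.002, 0.002, 0.045, 0, -0.002, 0.002, 0.058, 0, -0.002, 0.002, 0.058, 0],
)

```text
time: 43.73
tool_pos: [0.4497, -0.3406, 0.1328]
orientation: [-2.211, -2.22, 0.001]
wrist_force: [-0.4, 0.3, -2.0]
gripper_width: 0.253
```

Request:
send_rows(
  commands=[0, 0, 0, 0, 0, 0, 0, 0, 0, 0, 0, 0],
)

```text
time: 43.98
tool_pos: [0.4529, -0.3442, 0.1383]
orientation: [2.218, 2.221, 0.001]
wrist_force: [-0.1, -0.2, -0.4]
gripper_width: 0.252
```

Run:
```python
from h import *
go(.452,-.3423,.137,90)
grab("22","scene");p,_=load("22","scene");crop(p,95,195,155,275,9,"s22")
```

```text
t 43.98 pos [ 0.4529 -0.3442  0.1383] phi 90.09 tilt [ 0.12 -0.08] w 0.252 F [-0.1 -0.2 -0.4]
  SHIFT [ 0.0019 -0.0009  0.0013] TURN 0.002 rows>= 1
```

View pics/s22.png

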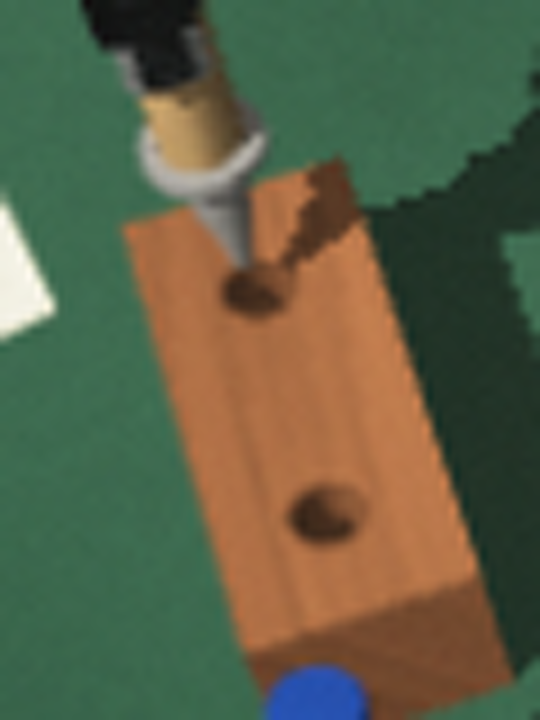

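Run:
```python
from h import *
f=lambda c:np.array(c)/9-.5+np.array([95,195])
print("hole",at_z("scene",f((257,290)),.056),"hole2",at_z("scene",f((326,514)),.056))
print("tip",at_z("scene",f((246,267)),.1383+.0154-.083))
```

```text
hole [[ 0.45259631 -0.33980107  0.056     ]] hole2 [[ 0.53187981 -0.33996052  0.056     ]]
tip [[ 0.45538493 -0.34042574  0.0707    ]]
```

Request:
send_rows(
  commands=[0.001, -0.0022, 0.005, 0, 0.001, -0.0022, 0.01, 0, 0.001, -0.0022, 0.016, 0, 0.001, -0.0022, 0.02, 0, 0.001, -0.0022, 0.022, 0],
)

```text
time: 44.45
tool_pos: [0.4487, -0.3424, 0.1139]
orientation: [-2.219, -2.221, 0.0]
wrist_force: [0.2, 0.0, -1.5]
gripper_width: 0.259
```

Request:
send_rows(
  commands=[0, 0, 0.004, 0, 0, 0, 0.008, 0, 0, 0, 0.012, 0, 0, 0, 0.016, 0, 0, 0, 0.018, 0],
)

```text
time: 44.87
tool_pos: [0.4491, -0.3426, 0.0963]
orientation: [-2.219, -2.222, 0.0]
wrist_force: [0.1, 0.1, 0.3]
gripper_width: 0.253
```

Request:
send_rows(
  commands=[0, 0, 0.004, 0, 0, 0, 0.008, 0, 0, 0, 0.012, 0, 0, 0, 0.015, 0, 0, 0, 0.016, 0],
)

```text
time: 45.28
tool_pos: [0.4492, -0.3426, 0.0804]
orientation: [-2.22, -2.222, -0.0]
wrist_force: [0.2, 0.3, -1.9]
gripper_width: 0.257
```

Almost down; home is TCP z ≈ 0.0756.

Request:
send_rows(
  commands=[0, 0.001, 0.002, 0, 0, 0.001, 0.004, 0, 0, 0.001, 0.005, 0, 0, 0.001, 0.006, 0, 0, 0.001, 0.007, 0],
)

```text
time: 45.7
tool_pos: [0.4509, -0.3432, 0.0755]
orientation: [2.22, 2.222, -0.001]
wrist_force: [-2.3, 1.7, 9.9]
gripper_width: 0.257
```

Request:
send_rows(
  commands=[0, 0, 0, 0, 0, 0, 0, 0],
)

```text
time: 45.87
tool_pos: [0.4509, -0.3431, 0.0756]
orientation: [2.22, 2.222, -0.001]
wrist_force: [-1.2, 1.2, 5.0]
gripper_width: 0.254
```

Request:
send_rows(
  commands=[0, 0, -0.001, 0, 0, 0, -0.001, 0, 0, 0, -0.001, 0, 0, 0, -0.001, 0],
  gripper=0.055,
)

```text
time: 46.2
tool_pos: [0.4505, -0.3429, 0.075]
orientation: [2.22, 2.223, 0.0]
wrist_force: [-1.0, -0.3, -0.0]
gripper_width: 0.639
```

Request:
send_rows(
  commands=[0, 0, -0.02, 0, 0, 0, -0.05, 0, 0, 0, -0.085, 0, 0, 0, -0.115, 0, 0, 0, -0.12, 0],
)

```text
time: 46.62
tool_pos: [0.4543, -0.3451, 0.2015]
orientation: [2.212, 2.215, 0.002]
wrist_force: [0.6, -0.4, 0.9]
gripper_width: 0.647
```

Run:
```python
from h import *
go(.533,.0846,.19,90)
```

```text
t 46.62 pos [ 0.4543 -0.3451  0.2015] phi 90.06 tilt [ 0.52 -0.39] w 0.647 F [ 0.6 -0.4  0.9]
  SHIFT [0.4297 0.0791 0.0093] TURN 0.001 rows>= 11
```

Request:
send_rows(
  commands=[0.035, 0.006, 0, 0, 0.075, 0.014, 0, 0, 0.115, 0.021, 0, 0, 0.155, 0.028, 0, 0, 0.195, 0.036, 0, 0],
)

```text
time: 47.03
tool_pos: [0.4859, -0.1461, 0.1948]
orientation: [2.221, 2.222, -0.0]
wrist_force: [0.5, -0.4, -0.1]
gripper_width: 0.645
```

Request:
send_rows(
  commands=[0.04, 0.007, 0, 0, 0.08, 0.014, 0, 0, 0.12, 0.022, 0, 0, 0.16, 0.03, 0, 0, 0.195, 0.036, 0, 0],
)

```text
time: 47.45
tool_pos: [0.5221, 0.0503, 0.195]
orientation: [-2.219, -2.224, -0.001]
wrist_force: [1.1, 0.4, 0.5]
gripper_width: 0.644
```

Run:
```python
from h import *
go(.533,.0846,.19,90)
```

```text
t 47.45 pos [0.5221 0.0503 0.195 ] phi 90.15 tilt [0.03 0.04] w 0.644 F [1.1 0.4 0.5]
  SHIFT [0.0343 0.011  0.005 ] TURN 0.003 rows>= 1
```

Request:
send_rows(
  commands=[0.018, 0.006, 0, 0, 0.034, 0.011, 0, 0, 0.034, 0.011, 0.005, 0, 0.034, 0.011, 0.005, 0, 0.034, 0.011, 0.005, 0],
)

```text
time: 47.87
tool_pos: [0.5322, 0.0793, 0.1889]
orientation: [-2.222, -2.22, 0.004]
wrist_force: [0.1, -0.7, 0.0]
gripper_width: 0.643
```

Request:
send_rows(
  commands=[0, 0, 0, 0, 0, 0, 0, 0],
)

```text
time: 48.03
tool_pos: [0.5329, 0.079, 0.1898]
orientation: [2.224, 2.219, -0.002]
wrist_force: [0.2, -0.5, 0.9]
gripper_width: 0.638
```

Run:
```python
from h import *
go(.533,.0846,.072,90)
```

```text
t 48.03 pos [0.5329 0.079  0.1898] phi 89.88 tilt [-0.03 -0.06] w 0.638 F [ 0.2 -0.5  0.9]
  SHIFT [0.0057 0.0002 0.1178] TURN -0.002 rows>= 3
```

Request:
send_rows(
  commands=[0.005, 0, 0.03, 0, 0.005, 0, 0.06, 0, 0.005, 0, 0.09, 0, 0.005, 0, 0.107, 0, 0.005, 0, 0.117, 0],
)

```text
time: 48.45
tool_pos: [0.5309, 0.0842, 0.0703]
orientation: [-2.221, -2.219, 0.006]
wrist_force: [-0.5, -0.8, -0.8]
gripper_width: 0.641
```

Request:
send_rows(
  commands=[0, 0, 0, 0, 0, 0, 0, 0, 0, 0, 0, 0],
)

```text
time: 48.7
tool_pos: [0.5346, 0.0863, 0.0747]
orientation: [2.22, 2.221, 0.004]
wrist_force: [0.2, -0.8, -0.3]
gripper_width: 0.645
```

Run:
```python
from h import *
go(.533,.0846,.072,90)
```

```text
t 48.7 pos [0.5346 0.0863 0.0747] phi 90.02 tilt [0.17 0.02] w 0.645 F [ 0.2 -0.8 -0.3]
  SHIFT [-0.0017 -0.0016  0.0027] TURN 0.0 rows>= 1
```

Request:
send_rows(
  commands=[-0.0015, -0.0015, 0.003, 0, -0.0015, -0.0015, 0.003, 0, -0.0015, -0.0015, 0.003, 0],
)

```text
time: 48.95
tool_pos: [0.532, 0.0846, 0.0708]
orientation: [2.22, 2.222, 0.001]
wrist_force: [-0.5, -0.1, 0.4]
gripper_width: 0.647
```

Request:
send_rows(
  commands=[0, 0, 0.0, 0, 0, 0, 0, 0, 0, 0, 0, 0, 0, 0, 0, 0, 0, 0, 0, 0],
  gripper=0.0,
  force=60,
)

```text
time: 49.37
tool_pos: [0.5325, 0.0849, 0.0706]
orientation: [2.22, 2.222, 0.002]
wrist_force: [0.7, 1.0, 1.6]
gripper_width: 0.258
```

Request:
send_rows(
  commands=[0, 0, -0.004, 0, 0, 0, -0.008, 0, 0, 0, -0.014, 0, 0, 0, -0.02, 0, 0, 0, -0.03, 0],
)

```text
time: 49.78
tool_pos: [0.53, 0.0845, 0.0998]
orientation: [-2.219, -2.221, 0.004]
wrist_force: [-0.1, 0.8, -1.8]
gripper_width: 0.262
```

Request:
send_rows(
  commands=[0, 0, -0.02, 0, 0, 0, -0.04, 0, 0, 0, -0.065, 0, 0, 0, -0.09, 0, 0, 0, -0.1, 0],
)

```text
time: 50.2
tool_pos: [0.5333, 0.0857, 0.2044]
orientation: [2.217, 2.22, 0.007]
wrist_force: [0.6, 0.5, -0.5]
gripper_width: 0.259
```

Run:
```python
from h import *
go(.5315,-.3425,.195,90)
grab("23","scene");p,_=load("23","scene");crop(p,170,100,350,260,4,"s23")
```

```text
t 50.2 pos [0.5333 0.0857 0.2044] phi 90.09 tilt [0.33 0.02] w 0.259 F [ 0.6  0.5 -0.5]
  SHIFT [-0.4282 -0.0025  0.0092] TURN 0.002 rows>= 11
```

View pics/s23.png

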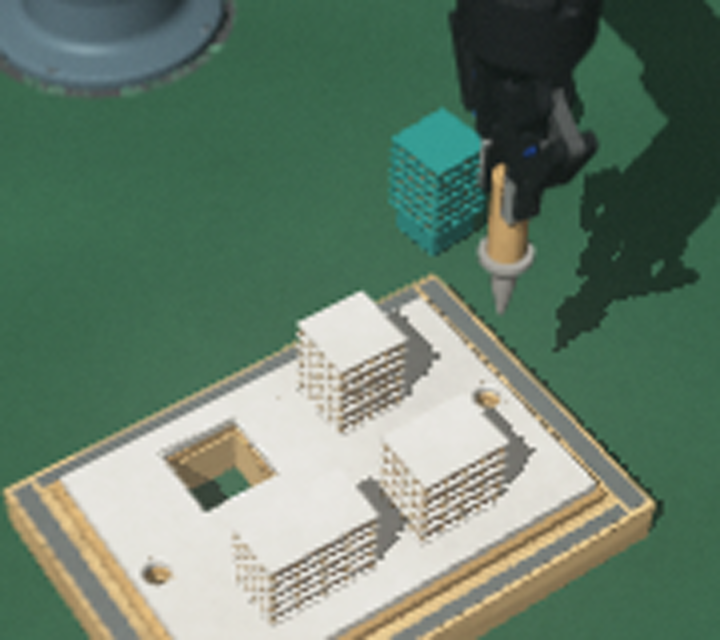

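Request:
send_rows(
  commands=[-0.03, 0, 0, 0, -0.07, 0, 0, 0, -0.11, 0, 0, 0, -0.15, 0, 0, 0, -0.19, 0, 0, 0],
)

```text
time: 50.67
tool_pos: [0.5302, -0.1068, 0.1989]
orientation: [-2.218, -2.222, 0.003]
wrist_force: [0.7, -0.4, -1.4]
gripper_width: 0.258
```

Request:
send_rows(
  commands=[-0.04, 0, 0, 0, -0.08, 0, 0, 0, -0.12, 0, 0, 0, -0.16, 0, 0, 0, -0.19, 0, 0, 0],
)

```text
time: 51.08
tool_pos: [0.5296, -0.2996, 0.1984]
orientation: [-2.223, -2.217, 0.004]
wrist_force: [0.4, 0.5, -1.1]
gripper_width: 0.26
```

Request:
send_rows(
  commands=[-0.025, -0.001, 0, 0, -0.04, -0.002, 0, 0, -0.047, -0.002, 0, 0, -0.047, -0.002, 0, 0, -0.047, -0.002, 0, 0],
)

```text
time: 51.5
tool_pos: [0.5303, -0.3399, 0.1995]
orientation: [-2.217, -2.223, -0.002]
wrist_force: [-0.1, 0.1, -0.7]
gripper_width: 0.257
```

Run:
```python
from h import *
go(.5308,-.342,.137,90)
```

```text
t 51.5 pos [ 0.5303 -0.3399  0.1995] phi 90.17 tilt [-0.03  0.13] w 0.257 F [-0.1  0.1 -0.7]
  SHIFT [-0.0022  0.0005  0.0625] TURN 0.003 rows>= 2
```

Request:
send_rows(
  commands=[-0.001, 0, 0.015, 0, -0.001, 0, 0.035, 0, -0.001, 0, 0.055, 0, -0.001, 0, 0.062, 0, -0.001, 0, 0.062, 0],
)

```text
time: 51.92
tool_pos: [0.5288, -0.3394, 0.1356]
orientation: [-2.212, -2.223, 0.0]
wrist_force: [-0.2, -0.3, -1.9]
gripper_width: 0.256
```

Request:
send_rows(
  commands=[0, 0, 0, 0, 0, 0, 0, 0, 0, 0, 0, 0],
)

```text
time: 52.17
tool_pos: [0.5314, -0.3434, 0.1399]
orientation: [2.218, 2.221, 0.001]
wrist_force: [0.8, 0.6, -1.7]
gripper_width: 0.254
```

Run:
```python
from h import *
go(.5308,-.342,.137,90)
grab("24","scene");p,_=load("24","scene");crop(p,95,195,155,275,9,"s24")
```

```text
t 52.17 pos [ 0.5314 -0.3434  0.1399] phi 90.09 tilt [ 0.16 -0.09] w 0.254 F [ 0.8  0.6 -1.7]
  SHIFT [ 0.0014 -0.0006  0.0029] TURN 0.002 rows>= 1
```

View pics/s24.png

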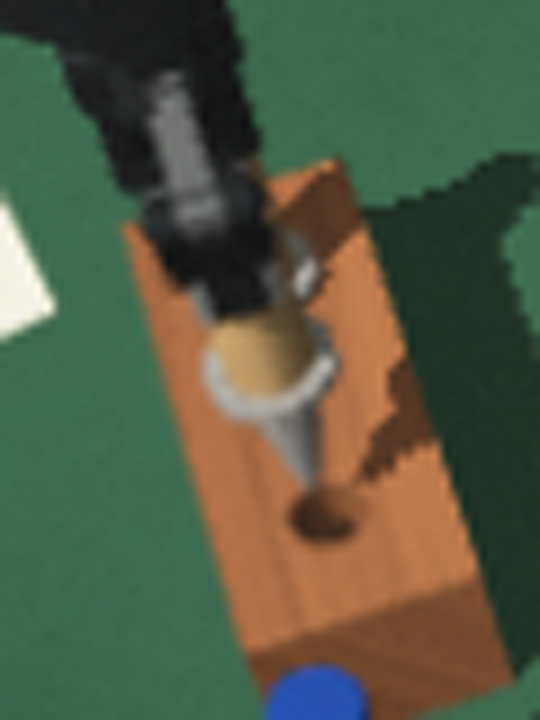

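Run:
```python
from h import *
f=lambda c:np.array(c)/9-.5+np.array([95,195])
print("hole2",at_z("scene",f((326,514)),.056))
print("tip",at_z("scene",f((313,485)),.1399+.0164-.083))
```

```text
hole2 [[ 0.53187981 -0.33996052  0.056     ]]
tip [[ 0.53392453 -0.34048315  0.0733    ]]
```

Tip is 2 mm beyond in x and 0.5 mm short in y. Correct and lower.

Request:
send_rows(
  commands=[0.001, -0.0015, 0.005, 0, 0.001, -0.0015, 0.01, 0, 0.001, -0.0015, 0.016, 0, 0.001, -0.0015, 0.02, 0, 0.001, -0.0015, 0.024, 0],
)

```text
time: 52.63
tool_pos: [0.5279, -0.3421, 0.113]
orientation: [-2.22, -2.221, 0.0]
wrist_force: [-0.3, -0.1, -0.8]
gripper_width: 0.256
```

Request:
send_rows(
  commands=[0, 0, 0.004, 0, 0, 0, 0.008, 0, 0, 0, 0.012, 0, 0, 0, 0.016, 0, 0, 0, 0.018, 0],
)

```text
time: 53.05
tool_pos: [0.5282, -0.3421, 0.0953]
orientation: [-2.22, -2.222, 0.0]
wrist_force: [-0.6, -0.3, -1.3]
gripper_width: 0.256
```

Request:
send_rows(
  commands=[0, 0, 0.004, 0, 0, 0, 0.008, 0, 0, 0, 0.012, 0, 0, 0, 0.015, 0, 0, 0, 0.018, 0],
)

```text
time: 53.47
tool_pos: [0.5285, -0.3422, 0.0777]
orientation: [-2.22, -2.223, -0.0]
wrist_force: [0.2, 0.8, -1.2]
gripper_width: 0.26
```

Request:
send_rows(
  commands=[0, 0.001, 0.002, 0, 0, 0.001, 0.003, 0, 0, 0.001, 0.004, 0, 0, 0.001, 0.005, 0, 0, 0.001, 0.005, 0],
)

```text
time: 53.88
tool_pos: [0.5298, -0.3424, 0.0745]
orientation: [2.22, 2.222, -0.001]
wrist_force: [-1.8, 0.7, 5.1]
gripper_width: 0.257
```

Request:
send_rows(
  commands=[0, 0, 0, 0, 0, 0, 0, 0],
)

```text
time: 54.05
tool_pos: [0.5298, -0.3424, 0.0745]
orientation: [2.22, 2.222, -0.0]
wrist_force: [-2.5, 0.9, 5.3]
gripper_width: 0.258
```

Home. I'll release, lift and back away toward the robot's right for the final check.

Request:
send_rows(
  commands=[0, 0, -0.001, 0, 0, 0, -0.001, 0, 0, 0, -0.001, 0, 0, 0, -0.001, 0],
  gripper=0.055,
)

```text
time: 54.38
tool_pos: [0.5295, -0.3423, 0.0739]
orientation: [2.22, 2.223, 0.0]
wrist_force: [-0.2, -0.2, 0.4]
gripper_width: 0.643
```

Request:
send_rows(
  commands=[0, 0, -0.02, 0, 0, 0, -0.05, 0, 0, 0, -0.085, 0, 0, 0, -0.12, 0, 0, 0, -0.14, 0],
)

```text
time: 54.8
tool_pos: [0.5315, -0.3431, 0.2185]
orientation: [2.216, 2.219, 0.002]
wrist_force: [0.3, -0.2, 1.8]
gripper_width: 0.642
```

Request:
send_rows(
  commands=[-0.03, -0.03, 0, 0, -0.06, -0.06, 0, 0, -0.085, -0.085, 0, 0, -0.11, -0.11, 0, 0, -0.13, -0.13, 0, 0],
)

```text
time: 55.22
tool_pos: [0.3963, -0.4752, 0.2139]
orientation: [-2.224, -2.219, 0.003]
wrist_force: [-0.2, -0.4, 0.2]
gripper_width: 0.643
```

Request:
send_rows(
  commands=[0, 0, 0, 0, 0, 0, 0, 0, 0, 0, 0, 0],
)

```text
time: 55.47
tool_pos: [0.4002, -0.4717, 0.2138]
orientation: [-2.22, -2.223, -0.002]
wrist_force: [0.5, 0.3, 0.2]
gripper_width: 0.647
```

Run:
```python
from h import *
go()
imgs={n:grab("25",n)[0] for n in("scene","top")}
D={n:load("25",n)[1] for n in imgs}
crop(imgs["scene"],70,100,370,310,2,"a"); cv2.imwrite("pics/s25.png",cv2.resize(imgs["scene"][90:310,70:370,::-1],None,fx=2.6,fy=2.6,interpolation=cv2.INTER_CUBIC))
cv2.imwrite("pics/t25.png",cv2.resize(imgs["top"][100:280,100:400,::-1],None,fx=2.6,fy=2.6,interpolation=cv2.INTER_CUBIC))
bx,by,ba=.5557,-.0346,.186
for k,l,w,o,h in(("b",.042,.076,(.05,-.05),.056),("c",.05,.05,(-.05,.05),.064),("d",.046,.062,(.05,.05),.06)):
    c=pose2([(*o,0)],bx,by,ba)[0];print(k,"target",np.round(c[:2],4)); fit(imgs,box(l,w,.052,.052+h),(c[0],c[1],ba),cams=("scene",),dropz=.053)
    P=cloud("scene",D["scene"]);m=(np.hypot(P[...,0]-c[0],P[...,1]-c[1])<.015)&(P[...,2]>.09);print("  top z",np.round(np.median(P[...,2][m]),4),"expect",.052+h)
for st_ in((.4526,-.34),(.532,-.34)):
    P=cloud("top",D["top"]);m=(np.hypot(P[...,0]-st_[0]-.003,P[...,1]-st_[1])<.012)&(P[...,2]>.1);print("pin top z",np.round(np.nanmedian(P[...,2][m]),4),"expect .121")
i0={n:load("0",n)[0] for n in imgs}
for nm,m,p in(("glue",cyl(.026,0,.09),(.66,-.35,0)),("tape",cyl(.04,0,.024),(.66,.25,0))):
    for im in(i0,imgs): 
        q=at_z("top",np.array([277,222])*.64,.012)[0] if nm=="tape" else at_z("top",np.array([552,237])*.64,.04)[0]
        print(nm); fit(im,m,(q[0],q[1],0),cams=("top",),yaw=False)
```

```text
t 55.47 pos [ 0.4002 -0.4717  0.2138] phi 90.07 tilt [0.04 0.06] w 0.647 F [0.5 0.3 0.2]
  SHIFT [0. 0. 0.] TURN -0.0 rows>= 0
b target [ 0.6141 -0.0745]
('scene',) pose [ 0.5998 -0.0747  0.0425] deg 2.43 n 37 med|e| 0.55
  top z 0.1083 expect 0.108
c target [0.4973 0.0053]
('scene',) pose [0.4966 0.0055 0.1723] deg 9.87 n 59 med|e| 0.16
  top z 0.1163 expect 0.11599999999999999
d target [0.5956 0.0238]
('scene',) pose [0.5765 0.0215 0.2974] deg 17.04 n 38 med|e| 0.74
  top z 0.1119 expect 0.11199999999999999
pin top z 0.121 expect .121
pin top z 0.121 expect .121
glue
('top',) pose [ 0.6427 -0.3552  0.    ] deg 0.0 n 43 med|e| 0.38
glue
('top',) pose [ 0.6427 -0.3552  0.    ] deg 0.0 n 43 med|e| 0.38
tape
('top',) pose [0.6589 0.2577 0.    ] deg 0.0 n 57 med|e| 0.3
tape
('top',) pose [0.659  0.2577 0.    ] deg 0.0 n 57 med|e| 0.28
```

View pics/s25.png

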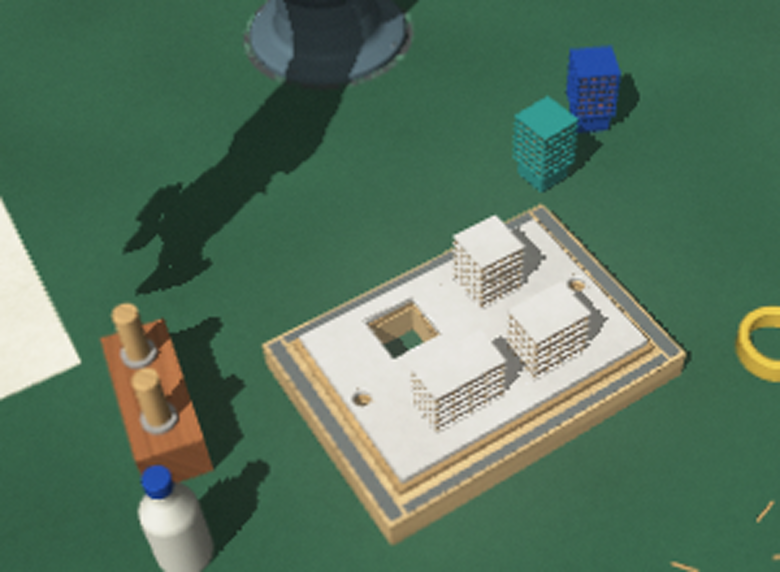

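View pics/t25.png

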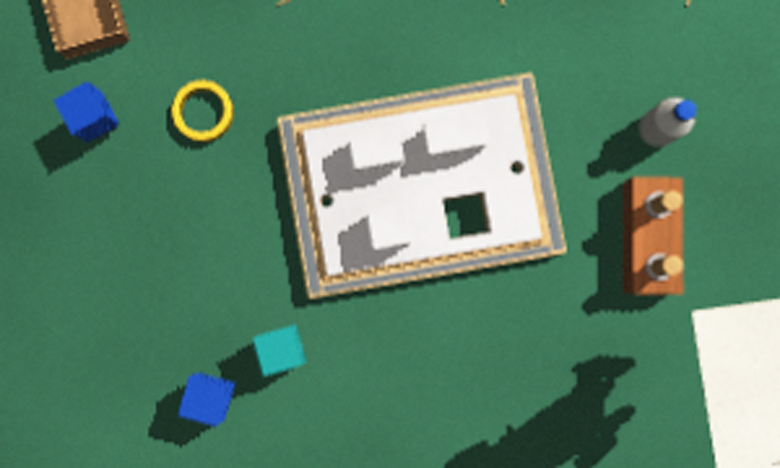

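The scene picture shows the towers b (460,380), c (490,260) and d (550,330) on the plate. The pins are at (128,335) and (150,400) in the block, and the openings and holes are lined up. Heights match, so I'm handing in.

```bash
python3 -c "
from station import robot
print(robot.job_done())"
```

```text
the job is handed in; nothing more can be done
None
```

The job is handed in at about 55 s of the 210 s allowed; it reports no verdict.

- **Pins in:** I drove both pins home through the plates. Each stopped on its collar at the expected height, with about 7–11 N on the wrist.
- **Towers:** Three towers were on the table: b, c and d. Tower d was knocked aside during the run, so I found it again in the pictures before gripping it. I plugged in c, then d, then b, with both pins still in.
- **Pins out:** I then pulled both pins and stood them back in the pin block.

**Last checks:**
- **Tower tops:** 108.3 mm for b, 116.3 for c and 111.9 for d. The expected heights are 108, 116 and 112 mm.
- **Pins in the block:** both pin tops at 121 mm, as expected.
- **Leftovers:** the glue fit is unchanged from the start and the tape agrees to 0.1 mm. By eye, the look-alikes are where they were.
- **Wrist force:** about 11 N was the highest reading I saw.

**Checks that failed or disagreed:**
- **Final position of b and d:** the last edge fit for these two failed because they are white on a white plate. Their seating rests on their heights, the gripper's final depth and the pictures. The fit for c matched its target within 1 mm.
- **Cameras:** the two cameras disagreed by about 4 mm in x. I lined each part up against the board in the scene camera alone.

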